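# Load the slide imager with a tray lifter and log the batch

## Task

Carry every slide tray from the drying rack to the imager's loading deck, sliding the flat lifter under each one (the slides are wet: no fingers on the trays, and keep them level) and setting it down centred and square on a pair of blue rails of its own. When all are loaded, log the batch: take the code reader and hold it steady, pointed squarely at the middle of the striped label from about 10 cm, for two seconds. Finish with the lifter and the reader lying centred on their own mats, the lifter along its mat, and leave the bottle, the tube rack and the beaker alone.

Things in the scene. Friction and masses are not known exactly. Their poses are not given: they have to be found in the camera images.
- drying_rack: Fixed drying rack: dark steel base plate 296 x 90 x 6 mm with three bays side by side along its own x, 94 mm apart. Each bay is a pair of aluminium rails 8 mm wide, 90 mm long along the rack's y, running 33 mm either side of the bay's centre line, so 58 mm of open channel lies between them, open at both ends. Rail tops are 45 mm above the bench. Origin: centre of the underside; z up.
- drying_rack_bay0 (a point): Centre of drying-rack bay 0 (the bay at the -x end of the rack's own x), level with the rail tops (45 mm above the bench, 39 mm above the base plate); axes as the rack's: the channel runs along y.
- drying_rack_bay1 (a point): Centre of drying-rack bay 1 (the middle bay of the rack's own x), level with the rail tops (45 mm above the bench, 39 mm above the base plate); axes as the rack's: the channel runs along y.
- drying_rack_bay2 (a point): Centre of drying-rack bay 2 (the bay at the +x end of the rack's own x), level with the rail tops (45 mm above the bench, 39 mm above the base plate); axes as the rack's: the channel runs along y.
- deck: Fixed loading deck of the slide imager: white base plate 296 x 90 x 6 mm with blue rails, laid out like the drying rack (three bays 94 mm apart along its own x, rails along its y, 58 mm open channel between the rails), but the rail tops are 30 mm above the bench. Origin: centre of the underside; z up.
- deck_bay0 (a point): Centre of deck bay 0 (the bay at the -x end of the deck's own x), level with the rail tops (30 mm above the bench, 24 mm above the base plate); axes as the deck's: the channel runs along y. A tray belongs centred on this point with its own y along the channel.
- deck_bay1 (a point): Centre of deck bay 1 (the middle bay of the deck's own x), level with the rail tops (30 mm above the bench, 24 mm above the base plate); axes as the deck's: the channel runs along y. A tray belongs centred on this point with its own y along the channel.
- deck_bay2 (a point): Centre of deck bay 2 (the bay at the +x end of the deck's own x), level with the rail tops (30 mm above the bench, 24 mm above the base plate); axes as the deck's: the channel runs along y. A tray belongs centred on this point with its own y along the channel.
- tray0: Loose flat green plastic slide tray holding three glass slides, 78 mm (its x) x 100 mm (its y) x 10 mm, 110 g, may be absent. Origin: centre of its underside. It starts lying across the two rails of a drying-rack bay, its y along the channel, overhanging the rail ends by about 5 mm.
- tray1: Loose flat yellow plastic slide tray holding three glass slides, 78 mm (its x) x 100 mm (its y) x 10 mm, 110 g, may be absent. Origin: centre of its underside. It starts lying across the two rails of a drying-rack bay, its y along the channel, overhanging the rail ends by about 5 mm.
- tray2: Loose flat red plastic slide tray holding three glass slides, 78 mm (its x) x 100 mm (its y) x 10 mm, 110 g, may be absent. Origin: centre of its underside. It starts lying across the two rails of a drying-rack bay, its y along the channel, overhanging the rail ends by about 5 mm.
- lifter: Loose flat spatula (tray lifter), 200 mm long, 200 g. Steel blade 100 mm long x 44 mm wide x 4 mm thick, flat and level; a 14 mm high stop plate (from blade underside) at its rear end; a neck rises to a black handle. Origin: centre of the blade's underside; x points to the blade tip, z up. It starts lying flat on its mat, stands by itself with the handle in the air, and is stiff.
- lifter_grip (a point): Centre of the lifter's handle, at (-110, 0, 55) mm from the lifter's origin. The handle is a straight bar 80 mm long (lifter x) x 22 mm wide (lifter y) x 26 mm high, clear of the blade level by 42 mm. Axes as the lifter's.
- lifter_mid (a point): Point in the middle of the lifter's length, at (-50, 0, 0) mm from its origin.
- lifter_mat: Fixed black rubber mat for the lifter, 215 mm (its x) x 100 mm, thin and flush with the bench (height 0). Origin: its centre.
- reader: Loose hand-held code reader, 220 g: white handle 110 mm long (its x) x 32 mm wide (its y) x 34 mm high; a neck from x = 35 mm and a grey head 56 mm wide, 91 mm high at x = 54 to 116 mm; under the head a 6 mm thick black foot 64 mm wide spans x = 28 to 94 mm. Origin: centre of the handle's underside; lies flat on its mat, z up.
- reader_nose (a point): Middle of the reader's red window, at (103, 0, 42) mm from the reader's origin. Its z axis is the line of sight: forward and 45 degrees down (reader's +x and -z).
- reader_mid (a point): Point at (20, 0, 0) mm from the reader's origin, the middle of its footprint.
- reader_mat: Fixed blue mat for the reader, 190 mm (its x) x 110 mm, thin and flush with the bench (height 0). Origin: its centre.
- label (a point): Middle of the striped code label (white, 50 x 76 mm) on the sloping face of the fixed terminal (110 x 120 x 95 mm high), about 59 mm above the bench. Its z axis points out of the label, 45 degrees up and roughly towards the robot. Nothing stands in front of it.
- stain_bottle: Loose bystander: amber bottle with blue cap, 64 mm diameter, 130 mm high. Origin: centre of the underside. Leave alone.
- tube_rack: Loose bystander: cream tube rack with capped tubes, 70 x 150 x 92 mm. Origin: centre of the underside. Leave alone.
- beaker: Loose bystander: green glass beaker, 72 mm diameter, 85 mm high. Origin: centre of the underside. Leave alone.

How it is judged:
On the way, in this order (a step that is already met when the one before it is completed fails the run):
1. every tray lies on a bay of the loading deck, off the lifter ((horizontal distance between tray0 and deck_bay0 below 0.018 m or horizontal distance between tray0 and deck_bay1 below 0.018 m or horizontal distance between tray0 and deck_bay2 below 0.018 m) and z of tray0 in the frame of deck_bay0 between -0.004 and 0.004 m and angle between the y axis of each of tray0, tray1, tray2 and the y axis of deck, either way round below 0.15 rad and angle between each of tray0, tray1, tray2's own z axis and vertical below 0.06 rad and linear speed of each of tray0, tray1, tray2 below 0.03 m/s and contact force between each of tray0, tray1, tray2 and lifter below 0.05 N and (horizontal distance between tray1 and deck_bay0 below 0.018 m or horizontal distance between tray1 and deck_bay1 below 0.018 m or horizontal distance between tray1 and deck_bay2 below 0.018 m) and z of tray1 in the frame of deck_bay0 between -0.004 and 0.004 m and (horizontal distance between tray2 and deck_bay0 below 0.018 m or horizontal distance between tray2 and deck_bay1 below 0.018 m or horizontal distance between tray2 and deck_bay2 below 0.018 m) and z of tray2 in the frame of deck_bay0 between -0.004 and 0.004 m), for 0.3 s.
2. the reader is held steady, pointed at the label from 5 to 16 cm, for one second (x of label in the frame of reader_nose between -0.022 and 0.022 m and y of label in the frame of reader_nose between -0.022 and 0.022 m and z of label in the frame of reader_nose between 0.05 and 0.16 m and angle between the z axis of reader_nose and the z axis of label, either way round below 0.35 rad and z of reader_nose in the frame of label above 0.03 m and linear speed of reader below 0.03 m/s and angular speed of reader below 0.2 rad/s), for 1 s.
At the end, for the whole second after the job is handed in: Every present tray rests on a deck bay, within 18 mm of its centre and 0.15 rad of square; lifter (within 0.35 rad of its mat's length) and reader lie flat, their middles within 40 mm of their mats' centres; all at rest (all of step 1 and horizontal distance between lifter_mid and lifter_mat below 0.04 m and height (world z) of each of lifter, reader below 0.008 m and angle between each of lifter, reader's own z axis and vertical below 0.08 rad and linear speed of each of lifter, reader below 0.03 m/s and angle between the x axis of lifter and the x axis of lifter_mat, either way round below 0.35 rad and horizontal distance between reader_mid and reader_mat below 0.04 m); the robot touches nothing.
It fails at once if the gripper or arm touches a tray (contact force between any of the fingers, the arm and tray0 above 0.5 N or contact force between any of the fingers, the arm and tray1 above 0.5 N or contact force between any of the fingers, the arm and tray2 above 0.5 N).
It fails at once if a tray is tipped by more than 0.4 rad, so that its slides run off (angle between any of tray0, tray1, tray2's own z axis and vertical above 0.4 rad).
It fails at once if the bottle, tube rack or beaker is moved by more than 30 mm (distance of any of stain_bottle, tube_rack, beaker from where it was at the start of the episode above 0.03 m).
Of tray0, tray1, tray2 only 2 to 3 are there at a start; the rules pass over those that are not, and their reading is None.
At some moment in a run one of lifter, reader may be knocked a few centimetres aside while the robot is not near it.
It also fails if it takes over 210 s, if anything falls off the work surface, if the arm or the gripper's body presses on something with over 40 N, if the wrist force passes 120 N, or if a joint passes its speed limit or range.

## Robot

A 6-joint arm with a two-finger parallel gripper is mounted at the origin on the work surface. World frame = base frame: x ahead of the robot, y to its left, z up, the work surface at z = 0. Lengths are in m, angles in rad, forces in N, time in s.
With the tool pointing down it reaches from about 0.3 to 0.775 m from the base axis. Payload 14.6 kg.
Tool frame: the origin (TCP) lies at the very end of the fingers, on their centre line; the grasp point (between the pads) lies 19 mm behind it; z points along the fingers, y is the line along which they close (so a half turn about z gives the same grasp; the last joint's range is limited). The gripper opens to 94 mm and grips with 3 to 60 N. Pads are 16 mm wide; open, the fingers measure 119 mm over their backs; the gripper's body (75 mm by 177 mm) begins 78 mm behind the grasp point.
Start: joints at [1.167, 0.3, 1.521, -0, 1.321, -0.067], TCP at [0.182, 0.519, 0.167] pointing down, gripper open.
Joint ranges: [-3.03, 3.03], [-0.79, 2.21], [0.23, 2.52], [-1.04, 4.18], [0, 3.07], [-2.55, 2.55]. Speed limits (rad/s): [2.22, 2.22, 2.57, 3.14, 3.14, 3.14].

## Interface

Orientations are given as a unit quaternion [x, y, z, w].
In Python, from cell import ctrl gives the robot as it stands.
- The arm moves only by the tool drive_tool, never from a script. Its argument "moves" is a list of rows, each an object of numbers: "tx", "ty", "tz": the shift along the tool's x, y, z each as a share of 200 mm, from -1 to 1; "rx", "ry", "rz": the turn, a rotation vector about the tool's x, y, z each as a share of 180 degrees, from -1 to 1. In form: [{"tx": .., "ty": .., "tz": .., "rx": .., "ry": .., "rz": ..}, ...]. A call has exactly 5 rows; each row is the pose to reach, as a shift and turn from the pose commanded when the call began, along the tool's axes at that moment, turning the shorter way round; what a row does not reach only later rows make up. A row lasts 1/12 s, in which the tool goes at most 41.7 mm and 7.16 degrees, less where a joint would pass 70% of its speed; a pose out of reach is approached as far as the arm can. A call with a number of a shift or a turn outside -1 to 1 is refused whole. A call with a gripper value outside its range is refused whole. "jaw" is the opening, from -1 (shut) to 1 (fully open), set as the call begins (left out, the last holds). The fingers move at their own pace and stop on an object; "squeeze" is the grip in N (left out, the last holds). Time passes only in rows, so rows that repeat a pose let the fingers close, or fill a call up. It gives the time, the measured TCP pose, the force, the opening and the grip force at its end, in the units of the state.
- ctrl.sense(): the state, without advancing time (a new reading comes with each control period).
- ctrl.read_camera(name): name is "scene" or "top"; returns a dict with "color" (420x560x3 uint8, blue, green, red), "camera_matrix" (3x3 intrinsics, pixels), "k1" (the pictures are not rectified: a ray, as slopes to the right and down, at radius r is drawn at 1 + k1 r^2 times it, then the intrinsics apply), "xyz" and "attitude" of the camera in the world. Camera axes: x right, y down, z forward; pixel columns grow to the right and rows downward; lengths in m; the calibration is good to about 2 mm. A picture is of the moment at which its call begins. There is no depth.
- ctrl.finish_job(): hands the job in; it is judged then, once.
Trained networks look in the newest picture that a camera, given by its name, has taken for a name from the list of things; names that differ only in an ending like _2 or _b are one class to them, and where a whole thing is asked for, a point or a joint stands for the part that bears it (a point fixed in the world has none). Each returns a list of dicts, best first, with "score" (0 to 1); they miss things now and then, are a little off and sometimes report something else, mostly with a low value. They report only what shows in the picture. A call takes as long as a camera call.
- ctrl.cut_out(camera, name): "pixels" (420x560 bool, what is visible of it) and "extent" ([left, top, width, height] in pixels, round what is visible of it).
The state is a dict: "time_s": time; "q": joint angles; "qd": joint speeds; "tau": joint torques, N m; "position": TCP position; "tool_rot": TCP orientation; "wrist_force": force on the tool from outside, world axes, zero at the start; "ft_torque": the same for the moment, N m; "grip_width": finger opening in m; "grip_force": force on a finger pad.
Only numpy, scipy, OpenCV 4.12 (cv2) and the standard library are available. Lean on these libraries where they do the work, as an engineer would, in place of code of your own. Each camera call takes 0.05 s, during which the arm holds its last target. There are 200 camera calls.

## Working session

There is one attempt and no reset: what is moved stays moved. The work goes in short steps, Python scripts to look and compute and a tool call to move; the robot and the scene stay as the last step left them, time stands still between calls to the robot, and variables do not carry over. Pictures are saved under pics/ and viewed, at most 14 in all, crops included, and the job is handed in when it is done.

Besides the shell and the picture viewer there is one more tool, called in YAML: its name, and indented under it one key for each argument. drive_tool: Moves the arm, as the interface text tells. Shift numbers are shares of 200 mm and turn numbers shares of 180 degrees, none past 1 either way. Its arguments: {"type":"object","properties":{"moves":{"type":"array"},"jaw":{"type":"number"},"squeeze":{"type":"number"}},"required":["moves"]}

```bash
ls; mkdir -p pics; cat > h.py <<'E'
import numpy as np, cv2
from cell import ctrl
from scipy.spatial.transform import Rotation as R
def cam(n):
    c=ctrl.read_camera(n); return c
def mat(c):
    a=np.array(c["attitude"],float)
    return R.from_quat(a).as_matrix() if a.shape==(4,) else a
def ray(c,uv):
    K=np.array(c["camera_matrix"]); k=float(c["k1"])
    uv=np.atleast_2d(uv).astype(float)
    d=np.array([k,0,0,0,0.])
    n=cv2.undistortPoints(uv.reshape(-1,1,2),K,d).reshape(-1,2)
    return np.c_[n,np.ones(len(n))]@mat(c).T
def onz(c,uv,z):
    r=ray(c,uv);o=np.array(c["xyz"])
    t=(np.asarray(z)-o[2])/r[:,2]
    return o+r*t[:,None]
def proj(c,P):
    K=np.array(c["camera_matrix"]); k=float(c["k1"])
    q=(np.atleast_2d(P)-np.array(c["xyz"]))@mat(c)
    n=q[:,:2]/q[:,2:]; n=n*(1+k*(n**2).sum(1))[:,None]
    return n@K[:2,:2].T+K[:2,2]
E
python3 - <<'E'
from h import *
for n in("top","scene"):
    c=cam(n); cv2.imwrite(f"pics/{n}0.png",c["color"]); print(n,c["camera_matrix"],c["k1"],c["xyz"],c["attitude"])
    for t in["drying_rack","deck","tray0","tray1","tray2","lifter","lifter_mat","reader","reader_mat","label","stain_bottle","tube_rack","beaker"]:
        for d in ctrl.cut_out(n,t)[:2]:
            p=d["pixels"]; ys,xs=np.nonzero(p); r=cv2.minAreaRect(np.c_[xs,ys].astype(np.float32))
            print(t,round(d["score"],2),d["extent"],p.sum(),np.round(r[0],1),np.round(r[1],1),round(r[2],1))
print(ctrl.sense())
E
```

```text
pics
top [[421.50966822   0.         274.86317782]
 [  0.         421.50966822 204.02357856]
 [  0.           0.           1.        ]] -0.10566509433047143 [0.3978967  0.00717055 1.43470075] [ 0.70629533 -0.70339561  0.05676408 -0.0562082 ]
drying_rack 0.87 [179.6, 188.5, 29.5, 83.2] 933 [192.  229.5] [85. 28.] 90.0
deck 0.85 [294.1, 185.0, 27.5, 88.4] 2302 [306.1 227. ] [85.5 28.3] 87.3
tray0 0.88 [175.6, 214.2, 30.2, 22.6] 694 [191.  226.5] [23. 30.] 90.0
tray1 0.88 [175.6, 214.2, 30.2, 22.6] 694 [191.  226.5] [23. 30.] 90.0
tray2 0.88 [175.6, 214.2, 30.2, 22.6] 694 [191.  226.5] [23. 30.] 90.0
lifter 0.68 [218.8, 224.6, 55.7, 16.5] 603 [244.2 230.6] [58.  13.1] 7.1
lifter_mat 0.93 [212.0, 211.4, 60.2, 33.6] 1102 [242.2 228.6] [61.7 29. ] 4.4
lifter_mat 0.46 [171.9, 244.8, 32.6, 23.3] 760 [186.5 255.5] [23. 33.] 90.0
reader 0.56 [402.6, 205.9, 23.7, 51.0] 833 [413.  232.5] [51. 24.] 90.0
reader_mat 0.88 [393.5, 208.8, 33.2, 55.9] 1050 [408. 237.] [56. 32.] 90.0
reader_mat 0.48 [402.2, 204.3, 25.1, 53.3] 861 [409.7 231.8] [24.7 53.6] 14.4
label 0.89 [218.5, 148.7, 39.8, 39.4] 1175 
[... 2268 characters left out ...]
9. 27.] 90.0
{'time_s': 1.4, 'q': array([ 1.16739242e+00,  2.99892361e-01,  1.52099379e+00,  2.73298637e-05,
        1.32070472e+00, -6.65615488e-02]), 'qd': array([ 0.00093245, -0.00093571,  0.00235072,  0.00255132,  0.00112161,
       -0.00114415]), 'tau': array([-1.51339169e-03, -5.31648481e+01, -3.52924991e+01,  7.08054146e-02,
        2.11703876e-02, -3.28877866e-05]), 'position': array([0.18175174, 0.51909326, 0.1672524 ]), 'tool_rot': array([ 1.67629410e-01,  9.85850080e-01,  3.95102243e-06, -1.26680528e-05]), 'wrist_force': array([-0.78833191,  0.34505309,  0.11695284]), 'ft_torque': array([ 0.00095997, -0.01498684,  0.02658538]), 'grip_force': 0.0, 'grip_width': 0.09419047339261054}
```

```bash
python3 - <<'E'
import cv2
a=cv2.imread("pics/top0.png")[135:285,115:435]; cv2.imwrite("pics/t0c.png",cv2.resize(a,None,fx=2.5,fy=2.5,interpolation=cv2.INTER_CUBIC))
a=cv2.imread("pics/scene0.png")[150:300,90:440]; cv2.imwrite("pics/s0c.png",cv2.resize(a,None,fx=2.25,fy=2.25,interpolation=cv2.INTER_CUBIC))
E
```

```text
(no output)
```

View pics/t0c.png

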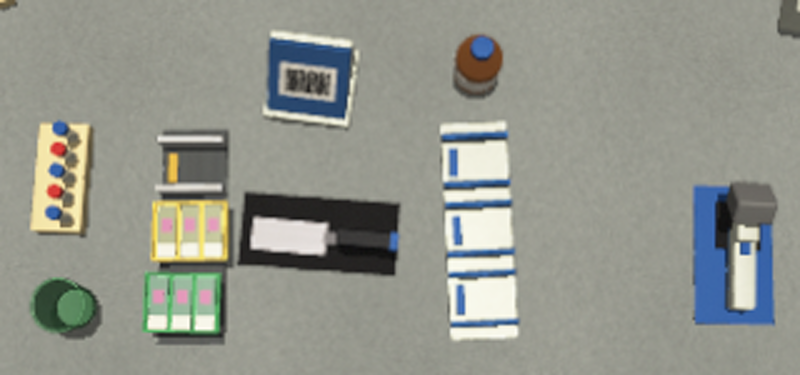

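View pics/s0c.png

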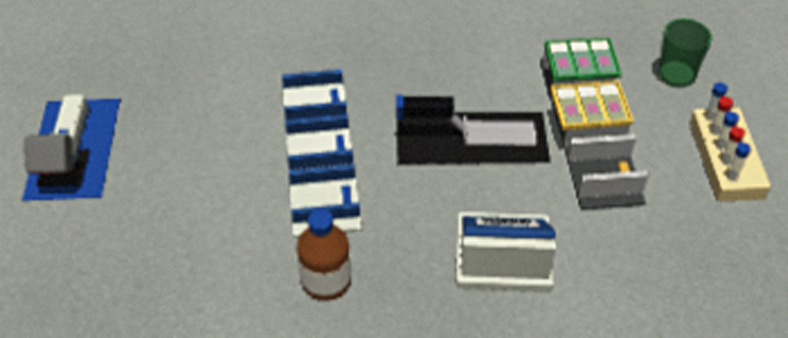

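```bash
python3 - <<'E'
from h import *
c=cam("top"); s=cam("scene")
print(mat(c).round(3)); print(mat(s).round(3))
def T(pts,z): return onz(c,np.array(pts)/2.5-0.3+[115,135],z).round(4)
print("rack bay rails empty: ends z45",T([[158,139],[223,139],[157,188],[223,188]],.045))
print("yellow tray",T([[152,201],[228,201],[229,262],[151,262]],.055))
print("green",T([[148,272],[223,272],[221,334],[144,334]],.055))
print("liftermat",T([[245,193],[399,204],[394,274],[239,264]],0))
print("lifter blade",T([[252,217],[328,221],[326,254],[250,251]],.004), "handle end",T([[398,233],[398,249],[335,232],[335,246]],.068))
print("deck corners",T([[440,124],[506,122],[518,336],[450,339]],.006))
print("rails z30",T([[444,135],[506,130],[447,189],[508,184],[446,206],[509,199],[449,257],[513,252],[447,274],[514,267],[451,327],[517,320]],.03))
print("reader mat",T([[694,185],[773,185],[774,323],[694,325]],0))
print("reader head",T([[733,183],[772,184],[775,216],[735,222]],.091),"handle",T([[757,231],[755,309],[729,307]],.034))
print("label",T([[283,63],[337,67],[334,102],[280,97],[308,82]],[.08,.08,.04,.04,.059]))
print("term",T([[270,32],[356,40],[350,126],[263,117]],[.095,.095,0,0]))
E
```

```text
[[ 0.004 -0.987  0.159]
 [-1.    -0.004 -0.   ]
 [ 0.001 -0.159 -0.987]]
[[ 0.088  0.736 -0.671]
 [ 0.996 -0.06   0.064]
 [ 0.007 -0.674 -0.739]]
rack bay rails empty: ends z45 [[0.6676 0.3341 0.045 ]
 [0.6679 0.2457 0.045 ]
 [0.6008 0.3326 0.045 ]
 [0.6012 0.2436 0.045 ]]
yellow tray [[0.5818 0.3363 0.055 ]
 [0.5824 0.2347 0.055 ]
 [0.5016 0.2311 0.055 ]
 [0.5008 0.3345 0.055 ]]
green [[0.4876 0.338  0.055 ]
 [0.4884 0.2386 0.055 ]
 [0.4077 0.2391 0.055 ]
 [0.4066 0.3404 0.055 ]]
liftermat [[0.601  0.2205 0.    ]
 [0.5867 0.0083 0.    ]
 [0.4906 0.0147 0.    ]
 [0.5031 0.2262 0.    ]]
lifter blade [[0.5673 0.2094 0.004 ]
 [0.5623 0.1052 0.004 ]
 [0.5171 0.1072 0.004 ]
 [0.5206 0.211  0.004 ]] handle end [[0.5396 0.0094 0.068 ]
 [0.5187 0.0093 0.068 ]
 [0.5406 0.0914 0.068 ]
 [0.5223 0.0912 0.068 ]]
deck corners [[ 0.6977 -0.048   0.006 ]
 [ 0.701  -0.1396  0.006 ]
 [ 0.4074 -0.1526  0.006 ]
 [ 0.4032 -0.061   0.006 ]]
rails z30 [[ 0.6775 -0.0525  0.03  ]
 [ 0.6848 -0.137   0.03  ]
 [ 0.6033 -0.0563  0.03  ]
 [ 0.6105 -0.1388  0.03  ]
 [ 0.5803 -0.0549  0.03  ]
 [ 0.5901 -0.1399  0.03  ]
 [ 0.5116 -0.0588  0.03  ]
 [ 0.5186 -0.1444  0.03  ]
 [ 0.489  -0.0561  0.03  ]
 [ 0.4985 -0.1455  0.03  ]
 [ 0.4189 -0.0612  0.03  ]
 [ 0.4283 -0.1488  0.03  ]]
reader mat [[ 0.6146 -0.4012  0.    ]
 [ 0.615  -0.5137  0.    ]
 [ 0.4238 -0.5062  0.    ]
 [ 0.4217 -0.3943  0.    ]]
reader head [[ 0.6037 -0.4273  0.091 ]
 [ 0.6025 -0.4794  0.091 ]
 [ 0.5604 -0.4813  0.091 ]
 [ 0.5525 -0.4276  0.091 ]] handle [[ 0.5469 -0.476   0.034 ]
 [ 0.4419 -0.4687  0.034 ]
 [ 0.4448 -0.4332  0.034 ]]
label [[0.7641 0.163  0.08  ]
 [0.7588 0.0912 0.08  ]
 [0.7205 0.097  0.04  ]
 [0.7272 0.1706 0.04  ]
 [0.7435 0.1312 0.059 ]]
term [[0.8023 0.1796 0.095 ]
 [0.7916 0.0658 0.095 ]
 [0.6956 0.0768 0.    ]
 [0.708  0.1984 0.    ]]
```

```bash
cat > fit.py <<'E'
from h import *
from scipy.optimize import minimize
S=4
def box(x0,x1,y0,y1,z0,z1): return np.array([[x,y,z] for x in(x0,x1) for y in(y0,y1) for z in(z0,z1)])/1000.
M=dict(tray=[box(-39,39,-50,50,0,10)],
 lifter=[box(-50,50,-22,22,0,4),box(-52,-48,-22,22,0,14),box(-150,-70,-11,11,42,68),np.vstack([box(-52,-48,-8,8,4,14),box(-75,-70,-8,8,45,62)])],
 deck=[box(-148,148,-45,45,0,6)]+[box(b+s*33-4,b+s*33+4,-45,45,6,30) for b in(-94,0,94) for s in(-1,1)],
 reader=[box(-55,55,-16,16,0,34),box(54,116,-28,28,20,91),box(28,94,-32,32,0,6)],
 lifter_mat=[box(-107.5,107.5,-50,50,0,0)],reader_mat=[box(-95,95,-55,55,0,0)])
def render(c,P,boxes,z,off):
    x,y,a=P; m=np.zeros((420*S,560*S),np.uint8)
    Rz=R.from_euler('z',a).as_matrix()
    for b in boxes:
        p=proj(c,b@Rz.T+[x,y,z]); h=cv2.convexHull(((p+.5)*S*16).astype(np.int32))
        cv2.fillConvexPoly(m,h,1,shift=4)
    return m
def fit(name,masks,cams,P0,z=0):
    big=[cv2.resize(m.astype(np.uint8),None,fx=S,fy=S,interpolation=cv2.INTER_NEAREST) for m in masks]
    def f(q):
        e=0
        for m,c in zip(big,cams):
            r=render(c,(q[0],q[1],q[2]/5),M[name],z,0); e+=1-(r&m).sum()/(r|m).sum()
        return e/len(big)
    q0=np.array([P0[0],P0[1],P0[2]*5])
    r=minimize(f,q0,method='Nelder-Mead',options=dict(initial_simplex=np.vstack([q0]+[q0+d for d in np.eye(3)*[.008,.008,.3]]),xatol=2e-4,fatol=1e-4))
    q=r.x; return np.array([q[0],q[1],q[2]/5]).round(4),round(1-r.fun,3)
def hsv(c,lo,hi): return cv2.inRange(cv2.cvtColor(c["color"],cv2.COLOR_BGR2HSV),lo,hi)>0
def best(cn,name,near=None):
    for d in ctrl.cut_out(cn,name): return d["pixels"]
E
python3 - <<'E'
from fit import *
c=cam("top");s=cam("scene")
for n,P0 in [("deck",(.552,-.1,.044)),("lifter",(.542,.158,1.51)),("lifter_mat",(.545,.117,1.64)),("reader",(.497,-.453,1.6)),("reader_mat",(.52,-.455,1.57))]:
    a=best("top",n);b=best("scene",n)
    print(n,fit(n,[a],[c],P0),fit(n,[b],[s],P0))
def near(img,cen,r,cond):
    d=cv2.cvtColor(img,cv2.COLOR_BGR2HSV); m=cond(d[...,0].astype(int),d[...,1],d[...,2])
    yy,xx=np.mgrid[:420,:560]; m&=(abs(xx-cen[0])<r)&(abs(yy-cen[1])<r)
    m=m.astype(np.uint8); m=cv2.morphologyEx(m,cv2.MORPH_CLOSE,np.ones((9,9)))
    k=cv2.findContours(m,0,2)[0]; h=max(k,key=cv2.contourArea); o=m*0; cv2.fillConvexPoly(o,cv2.convexHull(h),1); return o
for n,P0,hu in [("yellow",(.541,.286,0.),(18,32)),("green",(.448,.289,0.),(50,85))]:
    f=lambda h,S_,v:(h>=hu[0])&(h<=hu[1])&(S_>110)&(v>60)
    P=[P0[0],P0[1],.05]
    o=[near(k["color"],proj(k,P)[0],26,f) for k in(c,s)]
    print(n,[x.sum() for x in o],fit("tray",[o[0]],[c],P0,.045),fit("tray",[o[1]],[s],P0,.045))
print(R.from_quat(ctrl.sense()["tool_rot"]).as_matrix().round(4))
for n,z,pp in[("stain_bottle",.13,(482,47)),("tr",.092,(60,180)),("bk",.085,(58,300))]: print(n,onz(c,np.array([pp])/2.5+[115,135],z))
E
```

```text
deck (array([ 0.5527, -0.0996,  0.0432]), np.float64(0.958)) (array([ 0.5541, -0.0984,  0.0443]), np.float64(0.871))
lifter (array([0.5441, 0.1606, 1.4537]), np.float64(0.857)) (array([0.5462, 0.1589, 1.4957]), np.float64(0.92))
lifter_mat (array([0.5461, 0.119 , 1.5   ]), np.float64(0.615)) (array([0.545, 0.117, 1.64 ]), np.float64(0.0))
reader (array([ 0.5721, -0.5367,  1.5964]), np.float64(0.372)) (array([ 0.5635, -0.5209,  1.7776]), np.float64(0.486))
reader_mat (array([ 0.4751, -0.4425,  1.5504]), np.float64(0.387)) (array([ 0.5218, -0.4502, -0.0268]), np.float64(0.513))
yellow [np.uint64(978), np.uint64(684)] (array([ 0.5435,  0.2858, -0.029 ]), np.float64(0.749)) (array([ 0.5448,  0.2878, -0.0034]), np.float64(0.939))
green [np.uint64(706), np.uint64(555)] (array([ 0.4489,  0.2926, -0.0026]), np.float64(0.941)) (array([ 0.4515,  0.2948, -0.0075]), np.float64(0.954))
[[-9.438e-01  3.305e-01  0.000e+00]
 [ 3.305e-01  9.438e-01  1.000e-04]
 [-0.000e+00  1.000e-04 -1.000e+00]]
stain_bottle [[ 0.77181004 -0.09830777  0.13      ]]
tr [[0.60281184 0.44919687 0.092     ]]
bk [[0.44744415 0.44610432 0.085     ]]
```

drive_tool:
  moves:
    - {"tx":-0.16,"ty":-0.11}
    - {"tx":-0.32,"ty":-0.22}
    - {"tx":-0.48,"ty":-0.33}
    - {"tx":-0.65,"ty":-0.43}
    - {"tx":-0.81,"ty":-0.54}
  jaw: 1

```text
validation failed for argument at $.mo...
```

drive_tool:
  moves:
    - {"tx":-0.16,"ty":-0.11}
    - {"tx":-0.32,"ty":-0.22}
    - {"tx":-0.48,"ty":-0.33}
    - {"tx":-0.65,"ty":-0.43}
    - {"tx":-0.81,"ty":-0.54}

```text
validation failed for argument at $.mo...
```

drive_tool:
  moves:
    - {"tx":-0.16,"ty":-0.11}
    - {"tx":-0.32,"ty":-0.22}
    - {"tx":-0.48,"ty":-0.33}
    - {"tx":-0.65,"ty":-0.43}
    - {"tx":-0.81,"ty":-0.54}

```text
validation failed for argument at $.mo...
```

drive_tool:
  moves:
    - {"rz":0.035}
    - {"rz":0.07}
    - {"rz":0.105}
    - {"rz":0.14}
    - {"rz":0.14}

```text
validation failed for argument at $.mo...
```

drive_tool:
  moves:
    - {"rz":0.035}
    - {"rz":0.07}
    - {"rz":0.105}
    - {"rz":0.14}
    - {"rz":0.14}

```text
validation failed for argument at $.mo...
```

drive_tool:
  moves:
    - {"rz":0.035}
    - {"rz":0.07}
    - {"rz":0.105}
    - {"rz":0.135}
    - {"rz":0.135}

```text
validation failed for argument at $.mo...
```

```bash
cat > go.py <<'E'
import sys
from h import *
# usage: go.py x y z yaw_y_deg : shift/turn shares from the measured pose
def st():
    s=ctrl.sense(); Rm=R.from_quat(s["tool_rot"]); return s,Rm
def to(x,y,z,yaw=None):
    s,Rm=st(); m=Rm.as_matrix(); sh=m.T@(np.array([x,y,z])-s["position"])/.2
    cur=np.degrees(np.arctan2(m[1,1],m[0,1]))
    print("pos",s["position"].round(4),"yaw_y",round(cur,2),"tilt",m[2].round(4),"t",s["time_s"],"F",s["wrist_force"].round(1),"w",round(s["grip_width"],4),"gf",round(s["grip_force"],1))
    print("shares",sh.round(3), "rz",None if yaw is None else round((cur-yaw)/180,4))
if __name__=="__main__": to(*map(float,sys.argv[1:]))
E
python3 go.py .536 .05 .04 -4
```

```text
pos [0.1817 0.5191 0.1673] yaw_y 70.7 tilt [-0.e+00  1.e-04 -1.e+00] t 2.1 F [-0.   0.5 -0.1] w 0.094 gf 0.0
shares [-2.447 -1.629  0.636] rz 0.415
```

drive_tool:
  moves:
    - {"tx":-0.16,"ty":-0.11,"tz":0,"rx":0,"ry":0,"rz":0}
    - {"tx":-0.32,"ty":-0.22,"tz":0,"rx":0,"ry":0,"rz":0}
    - {"tx":-0.48,"ty":-0.33,"tz":0,"rx":0,"ry":0,"rz":0}
    - {"tx":-0.65,"ty":-0.43,"tz":0,"rx":0,"ry":0,"rz":0}
    - {"tx":-0.81,"ty":-0.54,"tz":0,"rx":0,"ry":0,"rz":0}
  jaw: 1

```text
time_s: 2.52
position: [0.2998, 0.3621, 0.1674]
tool_rot: [0.167, 0.986, 0.0, 0.0]
wrist_force: [0.9, -0.6, 0.1]
grip_width: 0.0942
grip_force: 0.0
```

drive_tool:
  moves:
    - {"tx":-0.16,"ty":-0.11,"tz":0,"rx":0,"ry":0,"rz":0}
    - {"tx":-0.32,"ty":-0.22,"tz":0,"rx":0,"ry":0,"rz":0}
    - {"tx":-0.48,"ty":-0.33,"tz":0,"rx":0,"ry":0,"rz":0}
    - {"tx":-0.65,"ty":-0.43,"tz":0,"rx":0,"ry":0,"rz":0}
    - {"tx":-0.81,"ty":-0.54,"tz":0,"rx":0,"ry":0,"rz":0}

```text
time_s: 2.93
position: [0.4172, 0.2065, 0.1675]
tool_rot: [0.168, 0.986, 0.0, 0.0]
wrist_force: [0.6, 1.5, 0.5]
grip_width: 0.0937
grip_force: 0.0
```

drive_tool:
  moves:
    - {"tx":-0.16,"ty":-0.11,"tz":0,"rx":0,"ry":0,"rz":0}
    - {"tx":-0.32,"ty":-0.22,"tz":0,"rx":0,"ry":0,"rz":0}
    - {"tx":-0.48,"ty":-0.33,"tz":0,"rx":0,"ry":0,"rz":0}
    - {"tx":-0.65,"ty":-0.43,"tz":0,"rx":0,"ry":0,"rz":0}
    - {"tx":-0.81,"ty":-0.54,"tz":0,"rx":0,"ry":0,"rz":0}

```text
time_s: 3.35
position: [0.5345, 0.0509, 0.1674]
tool_rot: [0.168, 0.986, 0.0, 0.0]
wrist_force: [-0.1, 0.6, 0.4]
grip_width: 0.0942
grip_force: 0.0
```

drive_tool:
  moves:
    - {"tx":0,"ty":0,"tz":0,"rx":0,"ry":0,"rz":0.035}
    - {"tx":0,"ty":0,"tz":0,"rx":0,"ry":0,"rz":0.07}
    - {"tx":0,"ty":0,"tz":0,"rx":0,"ry":0,"rz":0.105}
    - {"tx":0,"ty":0,"tz":0,"rx":0,"ry":0,"rz":0.14}
    - {"tx":0,"ty":0,"tz":0,"rx":0,"ry":0,"rz":0.14}

```text
time_s: 3.77
position: [0.5334, 0.0526, 0.1672]
tool_rot: [0.381, 0.925, 0.0, -0.0]
wrist_force: [0.4, 0.4, 0.8]
grip_width: 0.0941
grip_force: 0.0
```

drive_tool:
  moves:
    - {"tx":0,"ty":0,"tz":0,"rx":0,"ry":0,"rz":0.035}
    - {"tx":0,"ty":0,"tz":0,"rx":0,"ry":0,"rz":0.07}
    - {"tx":0,"ty":0,"tz":0,"rx":0,"ry":0,"rz":0.105}
    - {"tx":0,"ty":0,"tz":0,"rx":0,"ry":0,"rz":0.14}
    - {"tx":0,"ty":0,"tz":0,"rx":0,"ry":0,"rz":0.14}

```text
time_s: 4.18
position: [0.5334, 0.0527, 0.1673]
tool_rot: [0.572, 0.82, 0.0, 0.0]
wrist_force: [-0.4, 0.2, -0.2]
grip_width: 0.0938
grip_force: 0.0
```

drive_tool:
  moves:
    - {"tx":0,"ty":0,"tz":0,"rx":0,"ry":0,"rz":0.035}
    - {"tx":0,"ty":0,"tz":0,"rx":0,"ry":0,"rz":0.07}
    - {"tx":0,"ty":0,"tz":0,"rx":0,"ry":0,"rz":0.105}
    - {"tx":0,"ty":0,"tz":0,"rx":0,"ry":0,"rz":0.135}
    - {"tx":0,"ty":0,"tz":0,"rx":0,"ry":0,"rz":0.135}

```text
time_s: 4.6
position: [0.5334, 0.0527, 0.1673]
tool_rot: [0.731, 0.683, 0.0, 0.0]
wrist_force: [-0.4, -0.1, -0.4]
grip_width: 0.0941
grip_force: 0.0
```

```bash
python3 go.py .536 .05 .04 -4; python3 - <<'E'
from fit import *
c=cam("top");s=cam("scene")
cv2.imwrite("pics/t1.png",cv2.resize(np.hstack([c["color"][180:280,160:320],s["color"][150:250,240:400]]),None,fx=2.5,fy=2.5,interpolation=cv2.INTER_CUBIC))
for P0 in [(.545,.16,1.5)]:
    b=ctrl.cut_out("scene","lifter"); print(len(b),b and fit("lifter",[b[0]["pixels"]],[s],P0))
E
```

```text
pos [0.5334 0.0527 0.1673] yaw_y -3.89 tilt [ 0.e+00  1.e-04 -1.e+00] t 4.6 F [-0.4 -0.1 -0.4] w 0.0941 gf 0.0
shares [-0.013  0.014  0.636] rz 0.0006
1 (array([0.5467, 0.1604, 1.493 ]), np.float64(0.893))
```

View pics/t1.png

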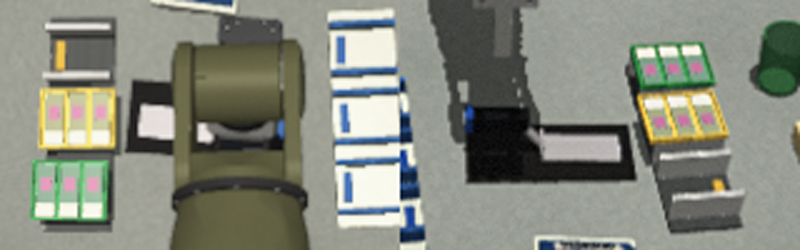

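drive_tool:
  moves:
    - {"tx":0,"ty":0.01,"tz":0.13,"rx":0,"ry":0,"rz":0}
    - {"tx":-0.01,"ty":0.01,"tz":0.26,"rx":0,"ry":0,"rz":0}
    - {"tx":-0.01,"ty":0.01,"tz":0.39,"rx":0,"ry":0,"rz":0}
    - {"tx":-0.01,"ty":0.01,"tz":0.52,"rx":0,"ry":0,"rz":0}
    - {"tx":-0.01,"ty":0.01,"tz":0.63,"rx":0,"ry":0,"rz":0}

```text
time_s: 5.17
position: [0.5347, 0.0505, 0.0396]
tool_rot: [0.73, 0.684, -0.0, -0.0]
wrist_force: [0.6, -0.4, -0.4]
grip_width: 0.0939
grip_force: 0.0
```

drive_tool:
  moves:
    - {"tx":0,"ty":0,"tz":0,"rx":0,"ry":0,"rz":0}
    - {"tx":0,"ty":0,"tz":0,"rx":0,"ry":0,"rz":0}
    - {"tx":0,"ty":0,"tz":0,"rx":0,"ry":0,"rz":0}
    - {"tx":0,"ty":0,"tz":0,"rx":0,"ry":0,"rz":0}
    - {"tx":0,"ty":0,"tz":0,"rx":0,"ry":0,"rz":0}
  jaw: -1
  squeeze: 60

```text
time_s: 5.58
position: [0.536, 0.0506, 0.0426]
tool_rot: [0.731, 0.682, 0.001, 0.001]
wrist_force: [-0.4, -0.0, -0.4]
grip_width: 0.0639
grip_force: 0.0
```

drive_tool:
  moves:
    - {"tx":0,"ty":0,"tz":0,"rx":0,"ry":0,"rz":0}
    - {"tx":0,"ty":0,"tz":0,"rx":0,"ry":0,"rz":0}
    - {"tx":0,"ty":0,"tz":0,"rx":0,"ry":0,"rz":0}
    - {"tx":0,"ty":0,"tz":0,"rx":0,"ry":0,"rz":0}
    - {"tx":0,"ty":0,"tz":0,"rx":0,"ry":0,"rz":0}

```text
time_s: 6.0
position: [0.5352, 0.0506, 0.0413]
tool_rot: [0.731, 0.682, 0.0, -0.0]
wrist_force: [-0.9, -0.5, 0.2]
grip_width: 0.031
grip_force: 0.0
```

drive_tool:
  moves:
    - {"tx":0,"ty":0,"tz":0,"rx":0,"ry":0,"rz":0}
    - {"tx":0,"ty":0,"tz":0,"rx":0,"ry":0,"rz":0}
    - {"tx":0,"ty":0,"tz":0,"rx":0,"ry":0,"rz":0}
    - {"tx":0,"ty":0,"tz":0,"rx":0,"ry":0,"rz":0}
    - {"tx":0,"ty":0,"tz":0,"rx":0,"ry":0,"rz":0}

```text
time_s: 6.42
position: [0.5352, 0.0505, 0.0412]
tool_rot: [0.731, 0.682, -0.0, -0.0]
wrist_force: [0.4, -0.0, -0.4]
grip_width: 0.0007
grip_force: 0.0
```

drive_tool:
  moves:
    - {"tx":0,"ty":0,"tz":-0.03,"rx":0,"ry":0,"rz":0}
    - {"tx":0,"ty":0,"tz":-0.07,"rx":0,"ry":0,"rz":0}
    - {"tx":0,"ty":0,"tz":-0.11,"rx":0,"ry":0,"rz":0}
    - {"tx":0,"ty":0,"tz":-0.15,"rx":0,"ry":0,"rz":0}
    - {"tx":0,"ty":0,"tz":-0.16,"rx":0,"ry":0,"rz":0}

```text
time_s: 6.83
position: [0.536, 0.0506, 0.0752]
tool_rot: [0.731, 0.682, 0.001, 0.001]
wrist_force: [0.4, -0.7, 0.1]
grip_width: 0.0004
grip_force: 0.0
```

drive_tool:
  moves:
    - {"tx":0,"ty":0,"tz":0,"rx":0,"ry":0,"rz":0}
    - {"tx":0,"ty":0,"tz":0,"rx":0,"ry":0,"rz":0}
    - {"tx":0,"ty":0,"tz":0,"rx":0,"ry":0,"rz":0}
    - {"tx":0,"ty":0,"tz":0,"rx":0,"ry":0,"rz":0}
    - {"tx":0,"ty":0,"tz":0,"rx":0,"ry":0,"rz":0}

```text
time_s: 7.25
position: [0.5351, 0.0505, 0.0729]
tool_rot: [0.731, 0.682, -0.0, -0.0]
wrist_force: [0.8, -0.4, 0.4]
grip_width: 0.0004
grip_force: 0.0
```

```bash
python3 go.py .536 .05 .073 0; python3 - <<'E'
from fit import *
s=cam("scene");c=cam("top")
cv2.imwrite("pics/t2.png",cv2.resize(np.vstack([s["color"][160:230,250:390],c["color"][190:260,150:290]]),None,fx=4,fy=4,interpolation=cv2.INTER_CUBIC))
E
```

```text
pos [0.5351 0.0505 0.0729] yaw_y -4.0 tilt [-1.e-04 -6.e-04 -1.e+00] t 7.25 F [ 0.8 -0.4  0.4] w 0.0004 gf 0.0
shares [-0.002  0.005 -0.   ] rz -0.0222
```

View pics/t2.png

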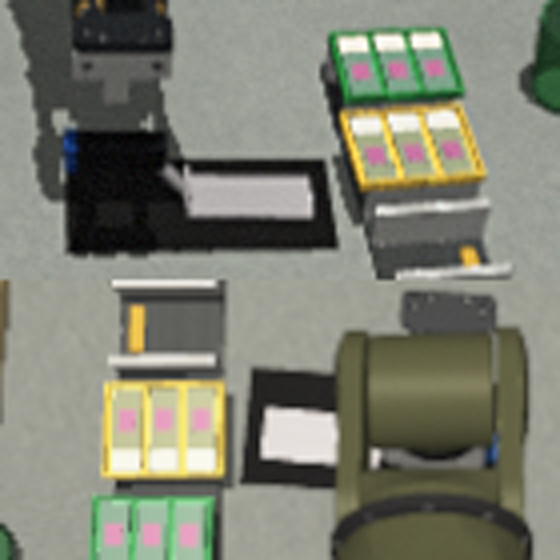

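```bash
python3 - <<'E'
from fit import *
s=cam("scene");c=cam("top")
print(proj(s,[[.535,.0505,.073],[.535,.0505,.151],[.535,.05,.068],[.535,.01,.068],[.535,.09,.068]]).round(1))
for P in[(.545,.16,1.5)]:
    Rz=R.from_euler('z',P[2]).as_matrix()
    pts=np.array([[50,-22,4],[50,22,4],[-50,22,4],[-50,-22,4],[-150,0,68],[-70,0,68],[-150,11,42],[-150,-11,42]])/1000
    print(proj(s,pts@Rz.T+[P[0],P[1],0]).round(1))
b=ctrl.cut_out("scene","lifter")
for d in b: print(d["score"],d["extent"])
o=s["color"].copy(); 
for p in proj(s,pts@Rz.T+[P[0],P[1],0]): cv2.circle(o,tuple(p.round().astype(int)),1,(0,0,255),-1)
p=proj(s,[.535,.0505,.073])[0]; cv2.circle(o,tuple(p.round().astype(int)),1,(255,0,255),-1)
cv2.imwrite("pics/s3.png",cv2.resize(o[130:240,240:350],None,fx=5,fy=5,interpolation=cv2.INTER_NEAREST))
E
```

```text
[[277.7 192.9]
 [278.2 174.5]
 [277.6 194. ]
 [264.8 194.7]
 [290.3 193.3]]
[[327.4 213. ]
 [326.  203. ]
 [295.5 203.2]
 [296.3 213.3]
 [264.9 194.6]
 [290.5 194.4]
 [264.9 197.8]
 [264.9 202.9]]
0.75 [266.7, 191.3, 60.7, 28.1]
```

View pics/s3.png

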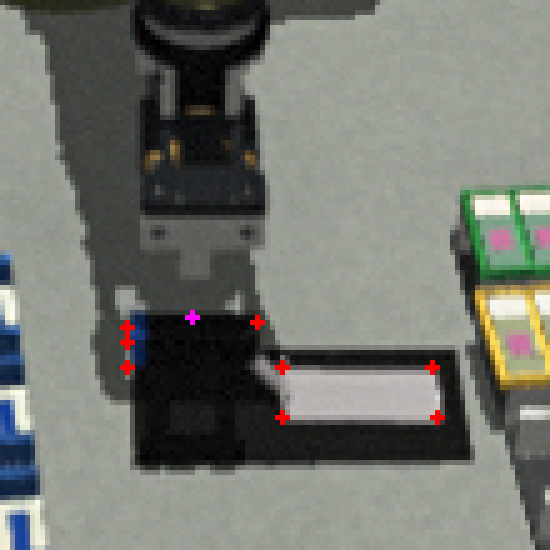

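```bash
python3 - <<'E'
from fit import *
s=cam("scene")["color"][150:240,245:345].astype(float)
o=np.clip((s/70)**.7*255,0,255).astype(np.uint8)
cv2.imwrite("pics/s4.png",cv2.resize(o,None,fx=6,fy=6,interpolation=cv2.INTER_NEAREST))
E
```

```text
(no output)
```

View pics/s4.png

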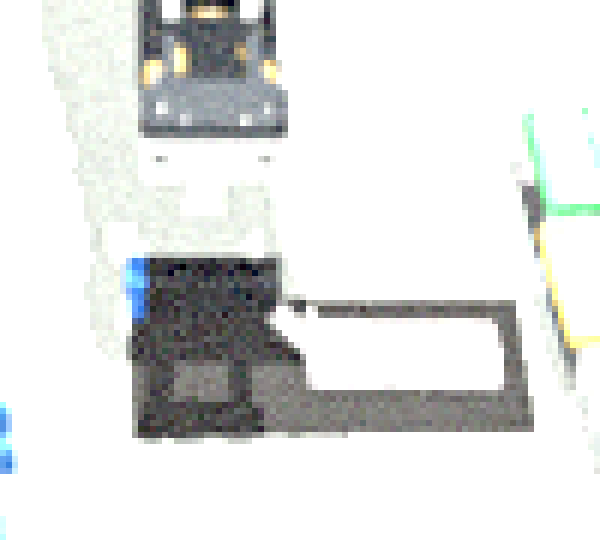

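drive_tool:
  moves:
    - {"tx":0,"ty":0,"tz":0,"rx":0,"ry":0,"rz":0}
    - {"tx":0,"ty":0,"tz":0,"rx":0,"ry":0,"rz":0}
    - {"tx":0,"ty":0,"tz":0,"rx":0,"ry":0,"rz":0}
    - {"tx":0,"ty":0,"tz":0,"rx":0,"ry":0,"rz":0}
    - {"tx":0,"ty":0,"tz":0,"rx":0,"ry":0,"rz":0}
  jaw: 1

```text
time_s: 7.97
position: [0.5352, 0.0505, 0.0732]
tool_rot: [0.731, 0.682, -0.0, 0.0]
wrist_force: [-0.0, 0.4, -0.7]
grip_width: 0.0301
grip_force: 0.0
```

drive_tool:
  moves:
    - {"tx":0,"ty":0,"tz":0,"rx":0,"ry":0,"rz":0}
    - {"tx":0,"ty":0,"tz":0,"rx":0,"ry":0,"rz":0}
    - {"tx":0,"ty":0,"tz":0,"rx":0,"ry":0,"rz":0}
    - {"tx":0,"ty":0,"tz":0,"rx":0,"ry":0,"rz":0}
    - {"tx":0,"ty":0,"tz":0,"rx":0,"ry":0,"rz":0}

```text
time_s: 8.38
position: [0.5352, 0.0506, 0.0732]
tool_rot: [0.731, 0.682, -0.0, -0.0]
wrist_force: [-0.3, -0.2, 0.4]
grip_width: 0.0642
grip_force: 0.0
```

drive_tool:
  moves:
    - {"tx":0,"ty":0,"tz":0.04,"rx":0,"ry":0,"rz":0}
    - {"tx":0,"ty":0,"tz":0.08,"rx":0,"ry":0,"rz":0}
    - {"tx":0,"ty":0,"tz":0.12,"rx":0,"ry":0,"rz":0}
    - {"tx":0,"ty":0,"tz":0.16,"rx":0,"ry":0,"rz":0}
    - {"tx":0,"ty":0,"tz":0.16,"rx":0,"ry":0,"rz":0}

```text
time_s: 8.8
position: [0.5342, 0.0505, 0.0391]
tool_rot: [0.731, 0.682, -0.001, -0.001]
wrist_force: [0.4, -0.0, -0.0]
grip_width: 0.0936
grip_force: 0.0
```

```bash
python3 go.py .536 .05 .073 0; python3 - <<'E'
from fit import *
c=cam("scene");s=c["color"].copy()
p=proj(c,[[.5351+.047,.0505-.004,.041],[.5351-.047,.0505+.004,.041]]);print(p.round(1))
for q in p: s[int(q[1]+.5),int(q[0]+.5)]=(255,0,255)
o=np.clip((s[130:240,245:345].astype(float)/160)**.6*255,0,255).astype(np.uint8)
cv2.imwrite("pics/s5.png",cv2.resize(o,None,fx=5,fy=5,interpolation=cv2.INTER_NEAREST))
E
```

```text
pos [0.5342 0.0505 0.0391] yaw_y -4.0 tilt [-3.e-04 -3.e-03 -1.e+00] t 8.8 F [ 0.4 -0.  -0. ] w 0.0936 gf 0.0
shares [-0.002  0.009 -0.17 ] rz -0.0222
[[277.8 211. ]
 [277.4 189.4]]
```

View pics/s5.png

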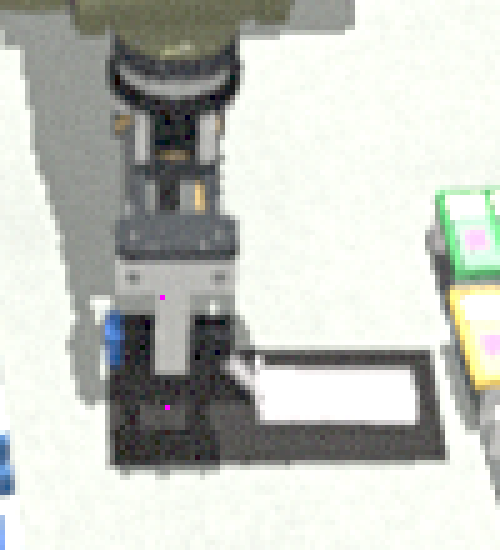

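drive_tool:
  moves:
    - {"tx":0,"ty":0,"tz":0.03,"rx":0,"ry":0,"rz":0}
    - {"tx":0,"ty":0,"tz":0.06,"rx":0,"ry":0,"rz":0}
    - {"tx":0,"ty":0,"tz":0.1,"rx":0,"ry":0,"rz":0}
    - {"tx":0,"ty":0,"tz":0.14,"rx":0,"ry":0,"rz":0}
    - {"tx":0,"ty":0,"tz":0.14,"rx":0,"ry":0,"rz":0}

```text
time_s: 9.27
position: [0.5343, 0.0505, 0.0114]
tool_rot: [0.731, 0.682, -0.001, -0.001]
wrist_force: [-0.3, -1.3, -1.0]
grip_width: 0.0939
grip_force: 0.0
```

```bash
python3 go.py .536 .05 .013 0; python3 - <<'E'
from fit import *
c=cam("scene");s=c["color"].copy()
o=np.clip((s[170:240,245:345].astype(float)/160)**.6*255,0,255).astype(np.uint8)
cv2.imwrite("pics/s6.png",cv2.resize(o,None,fx=5,fy=5,interpolation=cv2.INTER_NEAREST))
E
```

```text
pos [0.5343 0.0505 0.0114] yaw_y -4.0 tilt [-2.0e-04 -2.5e-03 -1.0e+00] t 9.2667 F [-0.3 -1.3 -1. ] w 0.0939 gf 0.0
shares [-0.002  0.009 -0.008] rz -0.0222
```

View pics/s6.png

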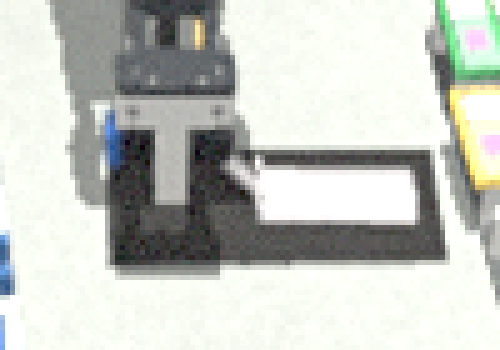

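drive_tool:
  moves:
    - {"tx":0,"ty":0,"tz":0,"rx":0,"ry":0,"rz":0}
    - {"tx":0,"ty":0,"tz":0,"rx":0,"ry":0,"rz":0}
    - {"tx":0,"ty":0,"tz":0,"rx":0,"ry":0,"rz":0}
    - {"tx":0,"ty":0,"tz":0,"rx":0,"ry":0,"rz":0}
    - {"tx":0,"ty":0,"tz":0,"rx":0,"ry":0,"rz":0}
  jaw: -1
  squeeze: 60

```text
time_s: 9.73
position: [0.5354, 0.0506, 0.0135]
tool_rot: [0.731, 0.682, 0.0, 0.0]
wrist_force: [-0.3, -0.3, 0.5]
grip_width: 0.0641
grip_force: 0.0
```

drive_tool:
  moves:
    - {"tx":0,"ty":0,"tz":0,"rx":0,"ry":0,"rz":0}
    - {"tx":0,"ty":0,"tz":0,"rx":0,"ry":0,"rz":0}
    - {"tx":0,"ty":0,"tz":0,"rx":0,"ry":0,"rz":0}
    - {"tx":0,"ty":0,"tz":0,"rx":0,"ry":0,"rz":0}
    - {"tx":0,"ty":0,"tz":0,"rx":0,"ry":0,"rz":0}

```text
time_s: 10.15
position: [0.5352, 0.0505, 0.0132]
tool_rot: [0.731, 0.682, -0.0, -0.0]
wrist_force: [0.1, 0.1, 0.5]
grip_width: 0.031
grip_force: 0.0
```

drive_tool:
  moves:
    - {"tx":0,"ty":0,"tz":0,"rx":0,"ry":0,"rz":0}
    - {"tx":0,"ty":0,"tz":0,"rx":0,"ry":0,"rz":0}
    - {"tx":0,"ty":0,"tz":0,"rx":0,"ry":0,"rz":0}
    - {"tx":0,"ty":0,"tz":0,"rx":0,"ry":0,"rz":0}
    - {"tx":0,"ty":0,"tz":0,"rx":0,"ry":0,"rz":0}

```text
time_s: 10.57
position: [0.5352, 0.0505, 0.0132]
tool_rot: [0.731, 0.682, -0.0, 0.0]
wrist_force: [0.3, -1.0, -0.7]
grip_width: 0.0215
grip_force: 60.0
```

```bash
python3 go.py .536 .05 .013 0
```

```text
pos [0.5352 0.0505 0.0132] yaw_y -4.0 tilt [-0. -0. -1.] t 10.5667 F [ 0.3 -1.  -0.7] w 0.0215 gf 60.0
shares [-0.002  0.004  0.001] rz -0.0222
```

drive_tool:
  moves:
    - {"tx":0,"ty":0,"tz":-0.03,"rx":0,"ry":0,"rz":0}
    - {"tx":0,"ty":0,"tz":-0.07,"rx":0,"ry":0,"rz":0}
    - {"tx":0,"ty":0,"tz":-0.11,"rx":0,"ry":0,"rz":0}
    - {"tx":0,"ty":0,"tz":-0.14,"rx":0,"ry":0,"rz":0}
    - {"tx":0,"ty":0,"tz":-0.15,"rx":0,"ry":0,"rz":0}

```text
time_s: 10.98
position: [0.5359, 0.0506, 0.0448]
tool_rot: [0.731, 0.682, 0.001, 0.001]
wrist_force: [0.3, -0.0, -2.1]
grip_width: 0.0216
grip_force: 60.0
```

drive_tool:
  moves:
    - {"tx":0,"ty":0,"tz":0,"rx":0,"ry":0,"rz":-0.005}
    - {"tx":0,"ty":0,"tz":0,"rx":0,"ry":0,"rz":-0.01}
    - {"tx":0,"ty":0,"tz":0,"rx":0,"ry":0,"rz":-0.015}
    - {"tx":0,"ty":0,"tz":0,"rx":0,"ry":0,"rz":-0.022}
    - {"tx":0,"ty":0,"tz":0,"rx":0,"ry":0,"rz":-0.022}

```text
time_s: 11.4
position: [0.535, 0.0505, 0.0429]
tool_rot: [0.707, 0.708, -0.0, -0.0]
wrist_force: [-0.5, 1.1, -1.6]
grip_width: 0.0214
grip_force: 60.0
```

drive_tool:
  moves:
    - {"tx":0,"ty":0,"tz":0,"rx":0,"ry":0,"rz":0}
    - {"tx":0,"ty":0,"tz":0,"rx":0,"ry":0,"rz":0}
    - {"tx":0,"ty":0,"tz":0,"rx":0,"ry":0,"rz":0}
    - {"tx":0,"ty":0,"tz":0,"rx":0,"ry":0,"rz":0}
    - {"tx":0,"ty":0,"tz":0,"rx":0,"ry":0,"rz":0}

```text
time_s: 11.82
position: [0.5352, 0.0505, 0.0432]
tool_rot: [0.707, 0.707, 0.0, 0.0]
wrist_force: [-0.2, 0.1, -2.0]
grip_width: 0.0218
grip_force: 60.0
```

```bash
python3 go.py .544 .05 .046 0; cat > blade.py <<'E'
from fit import *
# bright blade in both cams -> fit plane rectangle (x,y,yaw) given height
s=cam("scene");c=cam("top")
z=ctrl.sense()["position"][2]-.0132
P=ctrl.sense()["position"]
M["blade"]=[box(-50,50,-22,22,0,4)]
for k,n in((c,"top"),(s,"scene")):
    h=cv2.cvtColor(k["color"],cv2.COLOR_BGR2HSV)
    cen=proj(k,[P[0],P[1]+.11,z])[0]
    yy,xx=np.mgrid[:420,:560]
    m=((h[...,1]<40)&(h[...,2]>165)&(abs(xx-cen[0])<24)&(abs(yy-cen[1])<16)).astype(np.uint8)
    l,lab,st,_=cv2.connectedComponentsWithStats(m); i=1+np.argmax(st[1:,4])
    print(n,st[i],fit("blade",[lab==i],[k],(P[0],P[1]+.11,1.57),z))
E
python3 blade.py; python3 - <<'E'
from h import *
s=cam("scene")
cv2.imwrite("pics/s7.png",cv2.resize(s["color"][170:240,245:385],None,fx=5,fy=5,interpolation=cv2.INTER_NEAREST))
E
```

```text
pos [0.5352 0.0505 0.0432] yaw_y -0.04 tilt [-0.  0. -1.] t 11.8167 F [-0.2  0.1 -2. ] w 0.0218 gf 60.0
shares [-0.003  0.044 -0.014] rz -0.0002
top [214 224  22  14 294] (array([0.5337, 0.1704, 1.5559]), np.float64(0.683))
scene [297 193  38  13 320] (array([0.5349, 0.1631, 1.5554]), np.float64(0.823))
```

View pics/s7.png

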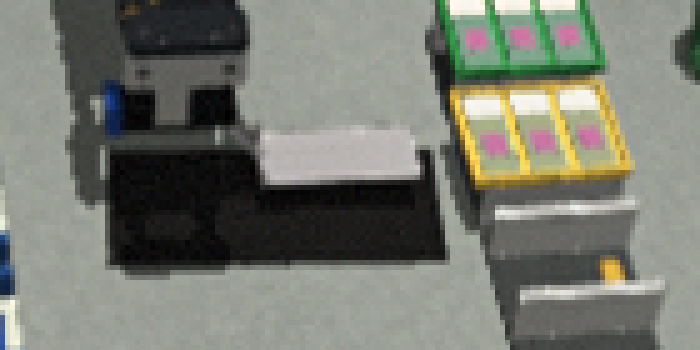

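drive_tool:
  moves:
    - {"tx":0,"ty":0.01,"tz":0,"rx":0,"ry":0,"rz":0}
    - {"tx":0,"ty":0.02,"tz":0,"rx":0,"ry":0,"rz":0}
    - {"tx":0,"ty":0.03,"tz":0,"rx":0,"ry":0,"rz":0}
    - {"tx":0,"ty":0.04,"tz":0,"rx":0,"ry":0,"rz":0}
    - {"tx":0,"ty":0.05,"tz":0,"rx":0,"ry":0,"rz":0}

```text
time_s: 12.38
position: [0.5455, 0.0505, 0.0432]
tool_rot: [0.707, 0.707, -0.0, 0.0]
wrist_force: [-0.4, 0.4, -2.1]
grip_width: 0.0213
grip_force: 60.0
```

drive_tool:
  moves:
    - {"tx":0.04,"ty":0,"tz":0,"rx":0,"ry":0,"rz":0}
    - {"tx":0.1,"ty":0,"tz":0,"rx":0,"ry":0,"rz":0}
    - {"tx":0.16,"ty":0,"tz":0,"rx":0,"ry":0,"rz":0}
    - {"tx":0.22,"ty":0,"tz":0,"rx":0,"ry":0,"rz":0}
    - {"tx":0.28,"ty":0,"tz":0,"rx":0,"ry":0,"rz":0}

```text
time_s: 12.8
position: [0.5451, 0.1082, 0.0433]
tool_rot: [0.707, 0.707, 0.0, -0.0]
wrist_force: [1.7, 0.3, -3.1]
grip_width: 0.0217
grip_force: 60.0
```

drive_tool:
  moves:
    - {"tx":0.06,"ty":0,"tz":0,"rx":0,"ry":0,"rz":0}
    - {"tx":0.12,"ty":0,"tz":0,"rx":0,"ry":0,"rz":0}
    - {"tx":0.18,"ty":0,"tz":0,"rx":0,"ry":0,"rz":0}
    - {"tx":0.24,"ty":0,"tz":0,"rx":0,"ry":0,"rz":0}
    - {"tx":0.28,"ty":0,"tz":0,"rx":0,"ry":0,"rz":0}

```text
time_s: 13.22
position: [0.5452, 0.1641, 0.0432]
tool_rot: [0.707, 0.707, 0.0, -0.0]
wrist_force: [-0.5, -0.1, -1.9]
grip_width: 0.021
grip_force: 60.0
```

```bash
python3 go.py .544 .17 .06 0; python3 - <<'E'
from h import *
s=cam("scene");t=cam("top")
a=s["color"][165:235,265:385];b=t["color"][200:270,165:285]
cv2.imwrite("pics/s8.png",cv2.resize(np.vstack([a,b]),None,fx=4.2,fy=4.2,interpolation=cv2.INTER_CUBIC))
E
```

```text
pos [0.5452 0.1641 0.0432] yaw_y -0.0 tilt [ 1.e-04 -0.e+00 -1.e+00] t 13.2167 F [-0.5 -0.1 -1.9] w 0.021 gf 60.0
shares [ 0.029 -0.006 -0.084] rz -0.0
```

View pics/s8.png

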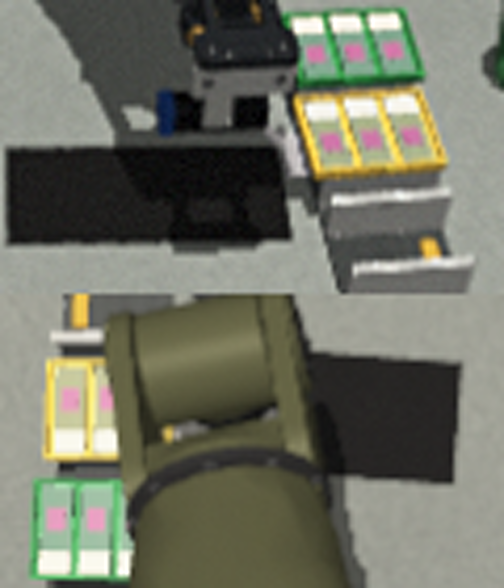

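drive_tool:
  moves:
    - {"tx":0.01,"ty":0,"tz":0,"rx":0,"ry":0,"rz":0}
    - {"tx":0.02,"ty":0,"tz":0,"rx":0,"ry":0,"rz":0}
    - {"tx":0.03,"ty":0,"tz":0,"rx":0,"ry":0,"rz":0}
    - {"tx":0.03,"ty":0,"tz":-0.02,"rx":0,"ry":0,"rz":0}
    - {"tx":0.03,"ty":0,"tz":-0.04,"rx":0,"ry":0,"rz":0}

```text
time_s: 13.73
position: [0.5453, 0.1683, 0.0515]
tool_rot: [0.707, 0.707, -0.0, -0.0]
wrist_force: [0.6, 0.1, -2.2]
grip_width: 0.0215
grip_force: 60.0
```

drive_tool:
  moves:
    - {"tx":0,"ty":0,"tz":-0.015,"rx":0,"ry":0,"rz":0}
    - {"tx":0,"ty":0,"tz":-0.03,"rx":0,"ry":0,"rz":0}
    - {"tx":0,"ty":0,"tz":-0.05,"rx":0,"ry":0,"rz":0}
    - {"tx":0,"ty":0,"tz":-0.07,"rx":0,"ry":0,"rz":0}
    - {"tx":0,"ty":0,"tz":-0.09,"rx":0,"ry":0,"rz":0}

```text
time_s: 14.15
position: [0.5453, 0.1685, 0.0697]
tool_rot: [0.707, 0.707, -0.0, 0.0]
wrist_force: [0.1, -0.4, -3.1]
grip_width: 0.022
grip_force: 60.0
```

drive_tool:
  moves:
    - {"tx":0,"ty":0,"tz":-0.03,"rx":0,"ry":0,"rz":0}
    - {"tx":0,"ty":0,"tz":-0.06,"rx":0,"ry":0,"rz":0}
    - {"tx":0,"ty":0,"tz":-0.09,"rx":0,"ry":0,"rz":0}
    - {"tx":0,"ty":0,"tz":-0.12,"rx":0,"ry":0,"rz":0}
    - {"tx":0,"ty":0,"tz":-0.14,"rx":0,"ry":0,"rz":0}

```text
time_s: 14.57
position: [0.5455, 0.1686, 0.0983]
tool_rot: [0.707, 0.707, 0.0, 0.0]
wrist_force: [0.6, -0.1, -2.3]
grip_width: 0.0216
grip_force: 60.0
```

```bash
python3 go.py .544 .17 .06 0; cat > tray.py <<'E'
from fit import *
import sys
# tray.py colour x y yaw z
hu={"yellow":(18,32),"green":(50,85)}[sys.argv[1]]; P0=list(map(float,sys.argv[2:5])); z=float(sys.argv[5])
def near(img,cen,rx,ry):
    d=cv2.cvtColor(img,cv2.COLOR_BGR2HSV); m=(d[...,0]>=hu[0])&(d[...,0]<=hu[1])&(d[...,1]>110)&(d[...,2]>60)
    yy,xx=np.mgrid[:420,:560]; m&=(abs(xx-cen[0])<rx)&(abs(yy-cen[1])<ry)
    m=cv2.morphologyEx(m.astype(np.uint8),cv2.MORPH_CLOSE,np.ones((9,9)))
    h=max(cv2.findContours(m,0,2)[0],key=cv2.contourArea); o=m*0; cv2.fillConvexPoly(o,cv2.convexHull(h),1); return o
for n in("top","scene"):
    k=cam(n)
    try:
        o=near(k["color"],proj(k,[P0[0],P0[1],z])[0],26,20); print(n,o.sum(),fit("tray",[o],[k],P0,z))
    except Exception as e: print(n,e)
E
python3 tray.py yellow .545 .287 0 .086
python3 - <<'E'
from h import *
s=cam("scene");t=cam("top")
a=s["color"][155:235,265:385]
cv2.imwrite("pics/s9.png",cv2.resize(a,None,fx=5,fy=5,interpolation=cv2.INTER_CUBIC))
E
```

```text
pos [0.5455 0.1686 0.0983] yaw_y -0.04 tilt [ 2.e-04  8.e-04 -1.e+00] t 14.5667 F [ 0.6 -0.1 -2.3] w 0.0216 gf 60.0
shares [ 0.007 -0.008  0.191] rz -0.0002
top 398 (array([ 0.5448,  0.2957, -0.0056]), np.float64(0.416))
scene 774 (array([ 0.5457,  0.2894, -0.0079]), np.float64(0.846))
```

View pics/s9.png

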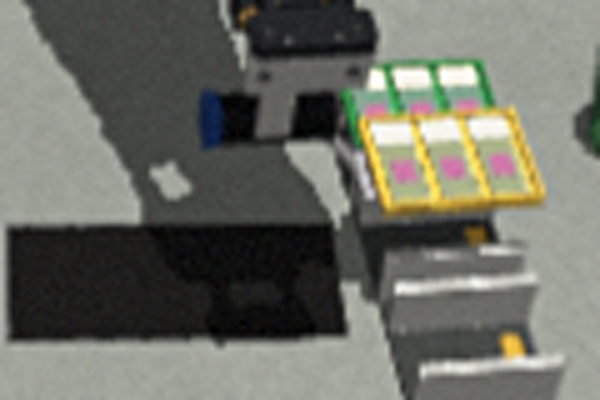

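drive_tool:
  moves:
    - {"tx":-0.02,"ty":0,"tz":0,"rx":0,"ry":0,"rz":0}
    - {"tx":-0.06,"ty":0,"tz":0,"rx":0,"ry":0,"rz":0}
    - {"tx":-0.12,"ty":0,"tz":0,"rx":0,"ry":0,"rz":0}
    - {"tx":-0.2,"ty":0,"tz":0,"rx":0,"ry":0,"rz":0}
    - {"tx":-0.28,"ty":0,"tz":0,"rx":0,"ry":0,"rz":0}

```text
time_s: 15.18
position: [0.5451, 0.111, 0.0971]
tool_rot: [0.707, 0.707, -0.0, -0.0]
wrist_force: [-0.4, 0.7, -3.6]
grip_width: 0.0213
grip_force: 60.0
```

drive_tool:
  moves:
    - {"tx":-0.08,"ty":0.01,"tz":0,"rx":0,"ry":0,"rz":0}
    - {"tx":-0.16,"ty":0.02,"tz":0,"rx":0,"ry":0,"rz":0}
    - {"tx":-0.24,"ty":0.03,"tz":0,"rx":0,"ry":0,"rz":0}
    - {"tx":-0.32,"ty":0.04,"tz":0,"rx":0,"ry":0,"rz":0}
    - {"tx":-0.4,"ty":0.05,"tz":0,"rx":0,"ry":0,"rz":0}

```text
time_s: 15.6
position: [0.5551, 0.0306, 0.0972]
tool_rot: [0.708, 0.707, -0.0, 0.0]
wrist_force: [0.6, 0.2, -3.6]
grip_width: 0.0218
grip_force: 60.0
```

drive_tool:
  moves:
    - {"tx":-0.08,"ty":0,"tz":0,"rx":0,"ry":0,"rz":-0.002}
    - {"tx":-0.16,"ty":0,"tz":0,"rx":0,"ry":0,"rz":-0.005}
    - {"tx":-0.24,"ty":0,"tz":0,"rx":0,"ry":0,"rz":-0.008}
    - {"tx":-0.32,"ty":0,"tz":0,"rx":0,"ry":0,"rz":-0.011}
    - {"tx":-0.4,"ty":0,"tz":0,"rx":0,"ry":0,"rz":-0.014}

```text
time_s: 16.02
position: [0.5547, -0.0494, 0.0972]
tool_rot: [0.692, 0.722, -0.0, 0.0]
wrist_force: [0.2, 0.3, -3.1]
grip_width: 0.0214
grip_force: 60.0
```

drive_tool:
  moves:
    - {"tx":-0.08,"ty":0,"tz":0,"rx":0,"ry":0,"rz":0}
    - {"tx":-0.16,"ty":0,"tz":0,"rx":0,"ry":0,"rz":0}
    - {"tx":-0.24,"ty":0,"tz":0,"rx":0,"ry":0,"rz":0}
    - {"tx":-0.32,"ty":0,"tz":0,"rx":0,"ry":0,"rz":0}
    - {"tx":-0.4,"ty":0,"tz":0,"rx":0,"ry":0,"rz":0}

```text
time_s: 16.43
position: [0.5581, -0.1293, 0.0972]
tool_rot: [0.692, 0.722, -0.0, 0.0]
wrist_force: [0.1, -0.5, -2.2]
grip_width: 0.0213
grip_force: 60.0
```

drive_tool:
  moves:
    - {"tx":-0.08,"ty":0,"tz":0,"rx":0,"ry":0,"rz":0}
    - {"tx":-0.16,"ty":0,"tz":0,"rx":0,"ry":0,"rz":0}
    - {"tx":-0.23,"ty":0,"tz":0,"rx":0,"ry":0,"rz":0}
    - {"tx":-0.29,"ty":0,"tz":0,"rx":0,"ry":0,"rz":0}
    - {"tx":-0.34,"ty":0,"tz":0,"rx":0,"ry":0,"rz":0}

```text
time_s: 16.85
position: [0.5613, -0.1969, 0.0972]
tool_rot: [0.692, 0.722, -0.0, 0.0]
wrist_force: [-0.2, 0.8, -3.9]
grip_width: 0.0216
grip_force: 60.0
```

drive_tool:
  moves:
    - {"tx":-0.04,"ty":0,"tz":0,"rx":0,"ry":0,"rz":0}
    - {"tx":-0.07,"ty":0,"tz":0,"rx":0,"ry":0,"rz":0}
    - {"tx":-0.09,"ty":0,"tz":0,"rx":0,"ry":0,"rz":0}
    - {"tx":-0.1,"ty":0,"tz":0,"rx":0,"ry":0,"rz":0}
    - {"tx":-0.1,"ty":0,"tz":0,"rx":0,"ry":0,"rz":0}

```text
time_s: 17.27
position: [0.5625, -0.2153, 0.0972]
tool_rot: [0.692, 0.722, -0.0, -0.0]
wrist_force: [-0.2, 0.5, -2.1]
grip_width: 0.0213
grip_force: 60.0
```

```bash
python3 go.py .5587 -.2197 .1 2.5; python3 tray.py yellow .553 -.095 0.04 .089
```

```text
pos [ 0.5625 -0.2153  0.0972] yaw_y 2.49 tilt [ 0.e+00 -1.e-04 -1.e+00] t 17.2667 F [-0.2  0.5 -2.1] w 0.0213 gf 60.0
shares [-0.021 -0.02  -0.014] rz -0.0001
top 815 (array([ 0.5552, -0.0983,  0.0497]), np.float64(0.954))
scene 751 (array([ 0.561 , -0.0966,  0.0711]), np.float64(0.937))
```

drive_tool:
  moves:
    - {"tx":0,"ty":-0.01,"tz":0.02,"rx":0,"ry":0,"rz":0}
    - {"tx":-0.01,"ty":-0.02,"tz":0.05,"rx":0,"ry":0,"rz":0}
    - {"tx":-0.01,"ty":-0.02,"tz":0.08,"rx":0,"ry":0,"rz":0}
    - {"tx":-0.01,"ty":-0.02,"tz":0.11,"rx":0,"ry":0,"rz":0}
    - {"tx":-0.01,"ty":-0.02,"tz":0.14,"rx":0,"ry":0,"rz":0}

```text
time_s: 17.78
position: [0.5584, -0.2174, 0.0683]
tool_rot: [0.692, 0.722, -0.0, -0.0]
wrist_force: [-0.6, -0.6, -2.4]
grip_width: 0.0217
grip_force: 60.0
```

drive_tool:
  moves:
    - {"tx":0,"ty":0,"tz":0.02,"rx":0,"ry":0,"rz":0}
    - {"tx":0,"ty":0,"tz":0.04,"rx":0,"ry":0,"rz":0}
    - {"tx":0,"ty":0,"tz":0.06,"rx":0,"ry":0,"rz":0}
    - {"tx":0,"ty":0,"tz":0.08,"rx":0,"ry":0,"rz":0}
    - {"tx":0,"ty":0,"tz":0.09,"rx":0,"ry":0,"rz":0}

```text
time_s: 18.2
position: [0.5584, -0.2174, 0.0507]
tool_rot: [0.692, 0.722, -0.0, -0.0]
wrist_force: [0.3, 0.2, -4.2]
grip_width: 0.0212
grip_force: 60.0
```

```bash
python3 go.py .5587 -.2197 .1 2.5; python3 tray.py yellow .553 -.098 0.04 .042
python3 - <<'E'
from h import *
s=cam("scene");t=cam("top")
a=s["color"][175:255,195:315];b=t["color"][175:255,260:380]
cv2.imwrite("pics/sa.png",cv2.resize(np.hstack([a,b]),None,fx=3.3,fy=3.3,interpolation=cv2.INTER_CUBIC))
E
```

```text
pos [ 0.5584 -0.2174  0.0507] yaw_y 2.48 tilt [ 2.e-04 -4.e-04 -1.e+00] t 18.2 F [ 0.3  0.2 -4.2] w 0.0212 gf 60.0
shares [-0.012  0.001 -0.247] rz -0.0001
top 750 (array([ 0.5501, -0.1   ,  0.0749]), np.float64(0.958))
scene 708 (array([ 0.5561, -0.099 ,  0.0586]), np.float64(0.951))
```

View pics/sa.png

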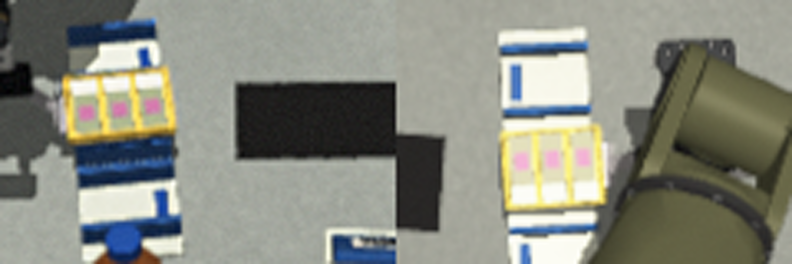

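drive_tool:
  moves:
    - {"tx":0,"ty":0,"tz":0.015,"rx":0,"ry":0,"rz":0}
    - {"tx":0,"ty":0,"tz":0.03,"rx":0,"ry":0,"rz":0}
    - {"tx":0,"ty":0,"tz":0.045,"rx":0,"ry":0,"rz":0}
    - {"tx":0,"ty":0,"tz":0.06,"rx":0,"ry":0,"rz":0}
    - {"tx":0,"ty":0,"tz":0.07,"rx":0,"ry":0,"rz":0}

```text
time_s: 18.82
position: [0.5584, -0.2174, 0.0368]
tool_rot: [0.692, 0.722, -0.0, -0.0]
wrist_force: [-0.1, 0.7, -1.9]
grip_width: 0.0215
grip_force: 60.0
```

drive_tool:
  moves:
    - {"tx":0,"ty":0,"tz":0.015,"rx":0,"ry":0,"rz":0}
    - {"tx":0,"ty":0,"tz":0.03,"rx":0,"ry":0,"rz":0}
    - {"tx":0,"ty":0,"tz":0.045,"rx":0,"ry":0,"rz":0}
    - {"tx":0,"ty":0,"tz":0.055,"rx":0,"ry":0,"rz":0}
    - {"tx":0,"ty":0,"tz":0.055,"rx":0,"ry":0,"rz":0}

```text
time_s: 19.23
position: [0.5583, -0.2174, 0.0257]
tool_rot: [0.692, 0.722, -0.0, -0.0]
wrist_force: [0.7, -0.2, -1.5]
grip_width: 0.0212
grip_force: 60.0
```

```bash
python3 go.py .5587 -.2197 .025 2.5; python3 tray.py yellow .553 -.098 0.04 .030
```

```text
pos [ 0.5583 -0.2174  0.0257] yaw_y 2.48 tilt [ 3.e-04 -6.e-04 -1.e+00] t 19.2333 F [ 0.7 -0.2 -1.5] w 0.0212 gf 60.0
shares [-0.012  0.001  0.004] rz -0.0001
top 734 (array([ 0.5498, -0.1007,  0.0658]), np.float64(0.958))
scene 713 (array([ 0.553 , -0.0987,  0.0892]), np.float64(0.937))
```

drive_tool:
  moves:
    - {"tx":-0.03,"ty":0,"tz":0,"rx":0,"ry":0,"rz":0}
    - {"tx":-0.07,"ty":0,"tz":0,"rx":0,"ry":0,"rz":0}
    - {"tx":-0.13,"ty":0,"tz":0,"rx":0,"ry":0,"rz":0}
    - {"tx":-0.19,"ty":0,"tz":0,"rx":0,"ry":0,"rz":0}
    - {"tx":-0.25,"ty":0,"tz":0,"rx":0,"ry":0,"rz":0}

```text
time_s: 19.75
position: [0.5607, -0.2691, 0.0263]
tool_rot: [0.692, 0.722, -0.0, 0.0]
wrist_force: [1.1, -0.1, -2.6]
grip_width: 0.0215
grip_force: 60.0
```

drive_tool:
  moves:
    - {"tx":-0.06,"ty":0,"tz":0,"rx":0,"ry":0,"rz":0}
    - {"tx":-0.12,"ty":0,"tz":0,"rx":0,"ry":0,"rz":0}
    - {"tx":-0.18,"ty":0,"tz":0,"rx":0,"ry":0,"rz":0}
    - {"tx":-0.24,"ty":0,"tz":0,"rx":0,"ry":0,"rz":0}
    - {"tx":-0.3,"ty":0,"tz":0,"rx":0,"ry":0,"rz":0}

```text
time_s: 20.17
position: [0.5633, -0.3287, 0.0262]
tool_rot: [0.692, 0.722, -0.0, -0.0]
wrist_force: [-0.3, 0.2, -1.6]
grip_width: 0.0216
grip_force: 60.0
```

drive_tool:
  moves:
    - {"tx":0,"ty":0,"tz":0,"rx":0,"ry":0,"rz":0}
    - {"tx":0,"ty":0,"tz":-0.05,"rx":0,"ry":0,"rz":0}
    - {"tx":0,"ty":0,"tz":-0.15,"rx":0,"ry":0,"rz":0}
    - {"tx":0,"ty":0,"tz":-0.3,"rx":0,"ry":0,"rz":0}
    - {"tx":0,"ty":0,"tz":-0.45,"rx":0,"ry":0,"rz":0}

```text
time_s: 20.58
position: [0.5631, -0.3264, 0.1176]
tool_rot: [0.691, 0.722, -0.0, -0.001]
wrist_force: [0.8, -0.2, -2.0]
grip_width: 0.0217
grip_force: 60.0
```

```bash
python3 go.py .45 .06 .11 0; python3 tray.py yellow .553 -.098 0.04 .030;python3 tray.py green .45 .2937 0.0 .045
```

```text
pos [ 0.5631 -0.3264  0.1176] yaw_y 2.52 tilt [ 8.e-04 -9.e-04 -1.e+00] t 20.5833 F [ 0.8 -0.2 -2. ] w 0.0217 gf 60.0
shares [ 1.955 -0.48   0.04 ] rz 0.014
top 725 (array([ 0.5496, -0.1002,  0.0556]), np.float64(0.963))
scene 712 (array([ 0.5533, -0.0989,  0.0923]), np.float64(0.938))
top 706 (array([0.4493, 0.2942, 0.0081]), np.float64(0.948))
scene 550 (array([ 0.451 ,  0.2949, -0.0007]), np.float64(0.949))
```

drive_tool:
  moves:
    - {"tx":0.08,"ty":-0.02,"tz":0,"rx":0,"ry":0,"rz":0}
    - {"tx":0.2,"ty":-0.05,"tz":0,"rx":0,"ry":0,"rz":0}
    - {"tx":0.35,"ty":-0.09,"tz":0,"rx":0,"ry":0,"rz":0}
    - {"tx":0.5,"ty":-0.13,"tz":0,"rx":0,"ry":0,"rz":0}
    - {"tx":0.65,"ty":-0.16,"tz":0,"rx":0,"ry":0,"rz":0}

```text
time_s: 21.2
position: [0.5241, -0.197, 0.1146]
tool_rot: [0.692, 0.722, -0.0, -0.001]
wrist_force: [1.1, 0.3, -2.1]
grip_width: 0.0216
grip_force: 60.0
```

drive_tool:
  moves:
    - {"tx":0.14,"ty":-0.04,"tz":0,"rx":0,"ry":0,"rz":0}
    - {"tx":0.28,"ty":-0.08,"tz":0,"rx":0,"ry":0,"rz":0}
    - {"tx":0.42,"ty":-0.12,"tz":0,"rx":0,"ry":0,"rz":0}
    - {"tx":0.56,"ty":-0.16,"tz":0,"rx":0,"ry":0,"rz":0}
    - {"tx":0.7,"ty":-0.2,"tz":0,"rx":0,"ry":0,"rz":0}

```text
time_s: 21.62
position: [0.4781, -0.0591, 0.115]
tool_rot: [0.692, 0.722, -0.001, -0.001]
wrist_force: [-0.3, -0.2, -2.3]
grip_width: 0.0216
grip_force: 60.0
```

drive_tool:
  moves:
    - {"tx":0.14,"ty":-0.04,"tz":0,"rx":0,"ry":0,"rz":0.003}
    - {"tx":0.28,"ty":-0.08,"tz":0,"rx":0,"ry":0,"rz":0.006}
    - {"tx":0.4,"ty":-0.12,"tz":0,"rx":0,"ry":0,"rz":0.01}
    - {"tx":0.5,"ty":-0.12,"tz":0,"rx":0,"ry":0,"rz":0.014}
    - {"tx":0.56,"ty":-0.12,"tz":0,"rx":0,"ry":0,"rz":0.014}

```text
time_s: 22.03
position: [0.4494, 0.0521, 0.1152]
tool_rot: [0.707, 0.707, -0.001, -0.001]
wrist_force: [-0.3, 0.9, -2.4]
grip_width: 0.0217
grip_force: 60.0
```

drive_tool:
  moves:
    - {"tx":0,"ty":0,"tz":0.05,"rx":0,"ry":0,"rz":0}
    - {"tx":0,"ty":0,"tz":0.12,"rx":0,"ry":0,"rz":0}
    - {"tx":0,"ty":0,"tz":0.2,"rx":0,"ry":0,"rz":0}
    - {"tx":0,"ty":0,"tz":0.28,"rx":0,"ry":0,"rz":0}
    - {"tx":0,"ty":0,"tz":0.34,"rx":0,"ry":0,"rz":0}

```text
time_s: 22.45
position: [0.4494, 0.0495, 0.0456]
tool_rot: [0.707, 0.707, -0.001, -0.001]
wrist_force: [0.2, 0.4, -1.9]
grip_width: 0.0217
grip_force: 60.0
```

```bash
python3 go.py .451 .1755 .0432 0; python3 blade.py
```

```text
pos [0.4494 0.0495 0.0456] yaw_y -0.04 tilt [-2.0e-04 -3.3e-03 -1.0e+00] t 22.45 F [ 0.2  0.4 -1.9] w 0.0217 gf 60.0
shares [0.63  0.008 0.012] rz -0.0002
top [213 247  22  17 286] (array([0.4487, 0.1675, 1.5367]), np.float64(0.67))
scene [294 175  31  12 275] (array([0.4491, 0.1624, 1.5624]), np.float64(0.862))
```

drive_tool:
  moves:
    - {"tx":0.04,"ty":0.01,"tz":0.01,"rx":0,"ry":0,"rz":0}
    - {"tx":0.1,"ty":0.01,"tz":0.01,"rx":0,"ry":0,"rz":0}
    - {"tx":0.16,"ty":0.01,"tz":0.01,"rx":0,"ry":0,"rz":0}
    - {"tx":0.22,"ty":0.01,"tz":0.01,"rx":0,"ry":0,"rz":0}
    - {"tx":0.28,"ty":0.01,"tz":0.01,"rx":0,"ry":0,"rz":0}

```text
time_s: 22.97
position: [0.4532, 0.107, 0.0467]
tool_rot: [0.707, 0.707, 0.0, 0.0]
wrist_force: [0.6, 0.3, -1.0]
grip_width: 0.0213
grip_force: 60.0
```

drive_tool:
  moves:
    - {"tx":0.07,"ty":0,"tz":0,"rx":0,"ry":0,"rz":0}
    - {"tx":0.14,"ty":0,"tz":0,"rx":0,"ry":0,"rz":0}
    - {"tx":0.21,"ty":0,"tz":0,"rx":0,"ry":0,"rz":0}
    - {"tx":0.28,"ty":0,"tz":0,"rx":0,"ry":0,"rz":0}
    - {"tx":0.33,"ty":0,"tz":0,"rx":0,"ry":0,"rz":0}

```text
time_s: 23.38
position: [0.4531, 0.1735, 0.0467]
tool_rot: [0.707, 0.707, 0.0, 0.0]
wrist_force: [-0.5, -0.1, -2.3]
grip_width: 0.0218
grip_force: 60.0
```

drive_tool:
  moves:
    - {"tx":0.015,"ty":0,"tz":0,"rx":0,"ry":0,"rz":0}
    - {"tx":0.03,"ty":0,"tz":0,"rx":0,"ry":0,"rz":0}
    - {"tx":0.03,"ty":0,"tz":0,"rx":0,"ry":0,"rz":0}
    - {"tx":0.03,"ty":0,"tz":-0.02,"rx":0,"ry":0,"rz":0}
    - {"tx":0.03,"ty":0,"tz":-0.04,"rx":0,"ry":0,"rz":0}

```text
time_s: 23.8
position: [0.4529, 0.1776, 0.0545]
tool_rot: [0.708, 0.707, -0.0, -0.0]
wrist_force: [0.4, 0.1, -2.0]
grip_width: 0.0212
grip_force: 60.0
```

drive_tool:
  moves:
    - {"tx":0,"ty":0,"tz":-0.015,"rx":0,"ry":0,"rz":0}
    - {"tx":0,"ty":0,"tz":-0.03,"rx":0,"ry":0,"rz":0}
    - {"tx":0,"ty":0,"tz":-0.05,"rx":0,"ry":0,"rz":0}
    - {"tx":0,"ty":0,"tz":-0.07,"rx":0,"ry":0,"rz":0}
    - {"tx":0,"ty":0,"tz":-0.09,"rx":0,"ry":0,"rz":0}

```text
time_s: 24.22
position: [0.453, 0.1781, 0.0727]
tool_rot: [0.707, 0.707, 0.0, 0.0]
wrist_force: [-0.1, -0.0, -2.9]
grip_width: 0.0212
grip_force: 60.0
```

drive_tool:
  moves:
    - {"tx":0,"ty":0,"tz":-0.03,"rx":0,"ry":0,"rz":0}
    - {"tx":0,"ty":0,"tz":-0.06,"rx":0,"ry":0,"rz":0}
    - {"tx":0,"ty":0,"tz":-0.09,"rx":0,"ry":0,"rz":0}
    - {"tx":0,"ty":0,"tz":-0.12,"rx":0,"ry":0,"rz":0}
    - {"tx":0,"ty":0,"tz":-0.14,"rx":0,"ry":0,"rz":0}

```text
time_s: 24.63
position: [0.4532, 0.1782, 0.1012]
tool_rot: [0.707, 0.707, 0.0, 0.0]
wrist_force: [-0.2, -0.8, -3.6]
grip_width: 0.0213
grip_force: 60.0
```

```bash
python3 go.py .451 .1755 .0432 0; python3 tray.py green .451 .295 0 .089
```

```text
pos [0.4532 0.1782 0.1012] yaw_y -0.03 tilt [ 2.e-04  8.e-04 -1.e+00] t 24.6333 F [-0.2 -0.8 -3.6] w 0.0213 gf 60.0
shares [-0.014 -0.011  0.29 ] rz -0.0002
top 189 (array([0.4484, 0.3037, 0.0273]), np.float64(0.237))
scene 546 (array([ 0.4481,  0.2966, -0.0348]), np.float64(0.929))
```

drive_tool:
  moves:
    - {"tx":-0.02,"ty":0,"tz":0,"rx":0,"ry":0,"rz":0}
    - {"tx":-0.06,"ty":0,"tz":0,"rx":0,"ry":0,"rz":0}
    - {"tx":-0.12,"ty":0,"tz":0,"rx":0,"ry":0,"rz":0}
    - {"tx":-0.2,"ty":0,"tz":0,"rx":0,"ry":0,"rz":0}
    - {"tx":-0.28,"ty":0,"tz":0,"rx":0,"ry":0,"rz":0}

```text
time_s: 25.15
position: [0.4526, 0.1206, 0.0999]
tool_rot: [0.707, 0.707, -0.0, -0.0]
wrist_force: [0.5, -0.2, -3.7]
grip_width: 0.0214
grip_force: 60.0
```

drive_tool:
  moves:
    - {"tx":-0.08,"ty":0.005,"tz":0,"rx":0,"ry":0,"rz":0}
    - {"tx":-0.16,"ty":0.01,"tz":0,"rx":0,"ry":0,"rz":0}
    - {"tx":-0.24,"ty":0.015,"tz":0,"rx":0,"ry":0,"rz":0}
    - {"tx":-0.32,"ty":0.02,"tz":0,"rx":0,"ry":0,"rz":0}
    - {"tx":-0.4,"ty":0.025,"tz":0,"rx":0,"ry":0,"rz":0}

```text
time_s: 25.57
position: [0.4575, 0.0403, 0.1001]
tool_rot: [0.708, 0.707, -0.0, -0.0]
wrist_force: [0.8, -0.1, -2.9]
grip_width: 0.0212
grip_force: 60.0
```

drive_tool:
  moves:
    - {"tx":-0.08,"ty":0,"tz":0,"rx":0,"ry":0,"rz":-0.002}
    - {"tx":-0.16,"ty":0,"tz":0,"rx":0,"ry":0,"rz":-0.005}
    - {"tx":-0.24,"ty":0,"tz":0,"rx":0,"ry":0,"rz":-0.008}
    - {"tx":-0.32,"ty":0,"tz":0,"rx":0,"ry":0,"rz":-0.011}
    - {"tx":-0.4,"ty":0,"tz":0,"rx":0,"ry":0,"rz":-0.014}

```text
time_s: 25.98
position: [0.4572, -0.0396, 0.1001]
tool_rot: [0.692, 0.722, -0.0, -0.0]
wrist_force: [0.1, 1.0, -2.3]
grip_width: 0.0212
grip_force: 60.0
```

drive_tool:
  moves:
    - {"tx":-0.08,"ty":0,"tz":0,"rx":0,"ry":0,"rz":0}
    - {"tx":-0.16,"ty":0,"tz":0,"rx":0,"ry":0,"rz":0}
    - {"tx":-0.24,"ty":0,"tz":0,"rx":0,"ry":0,"rz":0}
    - {"tx":-0.32,"ty":0,"tz":0,"rx":0,"ry":0,"rz":0}
    - {"tx":-0.4,"ty":0,"tz":0,"rx":0,"ry":0,"rz":0}

```text
time_s: 26.4
position: [0.4606, -0.1195, 0.1001]
tool_rot: [0.692, 0.722, -0.0, -0.0]
wrist_force: [0.1, -0.1, -2.2]
grip_width: 0.0213
grip_force: 60.0
```

drive_tool:
  moves:
    - {"tx":-0.08,"ty":0,"tz":0,"rx":0,"ry":0,"rz":0}
    - {"tx":-0.16,"ty":0,"tz":0,"rx":0,"ry":0,"rz":0}
    - {"tx":-0.24,"ty":0,"tz":0,"rx":0,"ry":0,"rz":0}
    - {"tx":-0.32,"ty":0,"tz":0,"rx":0,"ry":0,"rz":0}
    - {"tx":-0.38,"ty":0,"tz":0,"rx":0,"ry":0,"rz":0}

```text
time_s: 26.82
position: [0.4639, -0.1957, 0.1001]
tool_rot: [0.692, 0.722, -0.0, -0.0]
wrist_force: [0.1, 0.6, -3.2]
grip_width: 0.0215
grip_force: 60.0
```

drive_tool:
  moves:
    - {"tx":-0.05,"ty":0,"tz":0,"rx":0,"ry":0,"rz":0}
    - {"tx":-0.09,"ty":0,"tz":0,"rx":0,"ry":0,"rz":0}
    - {"tx":-0.12,"ty":0,"tz":0,"rx":0,"ry":0,"rz":0}
    - {"tx":-0.14,"ty":0,"tz":0,"rx":0,"ry":0,"rz":0}
    - {"tx":-0.14,"ty":0,"tz":0,"rx":0,"ry":0,"rz":0}

```text
time_s: 27.23
position: [0.4658, -0.2221, 0.1002]
tool_rot: [0.692, 0.722, -0.0, 0.0]
wrist_force: [0.3, 0.2, -2.7]
grip_width: 0.0214
grip_force: 60.0
```

```bash
python3 go.py .4647 -.222 .0507 2.5; python3 tray.py green .46 -.1 0.04 .089;python3 tray.py yellow .553 -.098 0.04 .030
```

```text
pos [ 0.4658 -0.2221  0.1002] yaw_y 2.47 tilt [-0. -0. -1.] t 27.2333 F [ 0.3  0.2 -2.7] w 0.0214 gf 60.0
shares [ 0.001 -0.005  0.248] rz -0.0002
top 4 (array([ 0.466 , -0.1119,  0.1001]), np.float64(0.005))
scene 620 (array([ 0.4578, -0.105 ,  0.0463]), np.float64(0.956))
top 726 (array([ 0.5497, -0.1003,  0.0554]), np.float64(0.963))
scene 713 (array([ 0.5531, -0.0988,  0.0874]), np.float64(0.938))
```

drive_tool:
  moves:
    - {"tx":0,"ty":0,"tz":0.02,"rx":0,"ry":0,"rz":0}
    - {"tx":0,"ty":-0.005,"tz":0.05,"rx":0,"ry":0,"rz":0}
    - {"tx":0,"ty":-0.005,"tz":0.08,"rx":0,"ry":0,"rz":0}
    - {"tx":0,"ty":-0.005,"tz":0.12,"rx":0,"ry":0,"rz":0}
    - {"tx":0,"ty":-0.005,"tz":0.16,"rx":0,"ry":0,"rz":0}

```text
time_s: 27.85
position: [0.4646, -0.2216, 0.0672]
tool_rot: [0.692, 0.722, -0.0, -0.0]
wrist_force: [-0.1, -0.3, -1.7]
grip_width: 0.0213
grip_force: 60.0
```

drive_tool:
  moves:
    - {"tx":0,"ty":0,"tz":0.02,"rx":0,"ry":0,"rz":0}
    - {"tx":0,"ty":0,"tz":0.04,"rx":0,"ry":0,"rz":0}
    - {"tx":0,"ty":0,"tz":0.06,"rx":0,"ry":0,"rz":0}
    - {"tx":0,"ty":0,"tz":0.08,"rx":0,"ry":0,"rz":0}
    - {"tx":0,"ty":0,"tz":0.1,"rx":0,"ry":0,"rz":0}

```text
time_s: 28.27
position: [0.4648, -0.2218, 0.048]
tool_rot: [0.692, 0.722, 0.0, 0.0]
wrist_force: [-0.4, -0.7, -2.8]
grip_width: 0.0214
grip_force: 60.0
```

drive_tool:
  moves:
    - {"tx":0,"ty":0,"tz":0.02,"rx":0,"ry":0,"rz":0}
    - {"tx":0,"ty":0,"tz":0.04,"rx":0,"ry":0,"rz":0}
    - {"tx":0,"ty":0,"tz":0.06,"rx":0,"ry":0,"rz":0}
    - {"tx":0,"ty":0,"tz":0.08,"rx":0,"ry":0,"rz":0}
    - {"tx":0,"ty":0,"tz":0.1,"rx":0,"ry":0,"rz":0}

```text
time_s: 28.68
position: [0.4648, -0.2218, 0.0279]
tool_rot: [0.692, 0.722, 0.0, 0.0]
wrist_force: [-0.7, 0.7, -2.4]
grip_width: 0.0216
grip_force: 60.0
```

```bash
python3 go.py .4647 -.222 .0257 2.5; python3 tray.py green .46 -.1 0.04 .030
```

```text
pos [ 0.4648 -0.2218  0.0279] yaw_y 2.48 tilt [-1.e-04  1.e-04 -1.e+00] t 28.6833 F [-0.7  0.7 -2.4] w 0.0216 gf 60.0
shares [-0.001 -0.001  0.011] rz -0.0001
top 32 (array([ 0.4584, -0.0962,  0.1031]), np.float64(0.044))
scene 562 (array([ 0.4581, -0.1053,  0.0106]), np.float64(0.941))
```

drive_tool:
  moves:
    - {"tx":-0.03,"ty":0,"tz":0,"rx":0,"ry":0,"rz":0}
    - {"tx":-0.07,"ty":0,"tz":0,"rx":0,"ry":0,"rz":0}
    - {"tx":-0.13,"ty":0,"tz":0,"rx":0,"ry":0,"rz":0}
    - {"tx":-0.19,"ty":0,"tz":0,"rx":0,"ry":0,"rz":0}
    - {"tx":-0.25,"ty":0,"tz":0,"rx":0,"ry":0,"rz":0}

```text
time_s: 29.2
position: [0.467, -0.2734, 0.0284]
tool_rot: [0.692, 0.722, -0.0, 0.0]
wrist_force: [-0.0, 0.2, -0.9]
grip_width: 0.0211
grip_force: 60.0
```

drive_tool:
  moves:
    - {"tx":-0.06,"ty":0,"tz":0,"rx":0,"ry":0,"rz":0}
    - {"tx":-0.12,"ty":0,"tz":0,"rx":0,"ry":0,"rz":0}
    - {"tx":-0.18,"ty":0,"tz":0,"rx":0,"ry":0,"rz":0}
    - {"tx":-0.24,"ty":0,"tz":0,"rx":0,"ry":0,"rz":0}
    - {"tx":-0.3,"ty":0,"tz":0,"rx":0,"ry":0,"rz":0}

```text
time_s: 29.62
position: [0.4695, -0.3329, 0.0282]
tool_rot: [0.692, 0.722, -0.0, -0.0]
wrist_force: [0.6, 0.0, -2.4]
grip_width: 0.0216
grip_force: 60.0
```

drive_tool:
  moves:
    - {"tx":0,"ty":0,"tz":0,"rx":0,"ry":0,"rz":0}
    - {"tx":0,"ty":0,"tz":-0.05,"rx":0,"ry":0,"rz":0}
    - {"tx":0,"ty":0,"tz":-0.15,"rx":0,"ry":0,"rz":0}
    - {"tx":0,"ty":0,"tz":-0.3,"rx":0,"ry":0,"rz":0}
    - {"tx":0,"ty":0,"tz":-0.45,"rx":0,"ry":0,"rz":0}

```text
time_s: 30.03
position: [0.4692, -0.3307, 0.1196]
tool_rot: [0.691, 0.722, 0.0, -0.001]
wrist_force: [0.9, -0.0, -1.5]
grip_width: 0.0214
grip_force: 60.0
```

```bash
python3 go.py .5416 .0575 .11 -3.6; python3 tray.py yellow .553 -.098 0.04 .030;python3 tray.py green .46 -.1 0.04 .03
python3 - <<'E'
from fit import *
c=cam("top")
h=cv2.cvtColor(c["color"],cv2.COLOR_BGR2HSV); yy,xx=np.mgrid[:420,:560]
m=(h[...,2]<45)&(abs(xx-244)<42)&(abs(yy-229)<25)
print(m.sum(),fit("lifter_mat",[m],[c],(.5454,.1174,1.51)))
E
```

```text
pos [ 0.4692 -0.3307  0.1196] yaw_y 2.52 tilt [ 0.001 -0.001 -1.   ] t 30.0333 F [ 0.9 -0.  -1.5] w 0.0214 gf 60.0
shares [1.923 0.447 0.05 ] rz 0.034
top 726 (array([ 0.5497, -0.1003,  0.0554]), np.float64(0.963))
scene 713 (array([ 0.5531, -0.0988,  0.0874]), np.float64(0.938))
top 32 (array([ 0.4584, -0.0962,  0.1031]), np.float64(0.044))
scene 562 (array([ 0.4583, -0.105 ,  0.0352]), np.float64(0.938))
1685 (array([0.546 , 0.1195, 1.4824]), np.float64(0.912))
```

drive_tool:
  moves:
    - {"tx":0.08,"ty":0.02,"tz":0,"rx":0,"ry":0,"rz":0}
    - {"tx":0.2,"ty":0.05,"tz":0,"rx":0,"ry":0,"rz":0}
    - {"tx":0.35,"ty":0.08,"tz":0,"rx":0,"ry":0,"rz":0}
    - {"tx":0.5,"ty":0.12,"tz":0,"rx":0,"ry":0,"rz":0}
    - {"tx":0.65,"ty":0.15,"tz":0,"rx":0,"ry":0,"rz":0}

```text
time_s: 30.7
position: [0.4932, -0.1986, 0.1168]
tool_rot: [0.692, 0.722, -0.0, -0.001]
wrist_force: [0.3, -0.4, -2.1]
grip_width: 0.0218
grip_force: 60.0
```

drive_tool:
  moves:
    - {"tx":0.14,"ty":0.04,"tz":0,"rx":0,"ry":0,"rz":0}
    - {"tx":0.28,"ty":0.08,"tz":0,"rx":0,"ry":0,"rz":0}
    - {"tx":0.42,"ty":0.12,"tz":0,"rx":0,"ry":0,"rz":0}
    - {"tx":0.56,"ty":0.16,"tz":0,"rx":0,"ry":0,"rz":0}
    - {"tx":0.7,"ty":0.19,"tz":0,"rx":0,"ry":0,"rz":0}

```text
time_s: 31.12
position: [0.5252, -0.0572, 0.1169]
tool_rot: [0.692, 0.722, -0.001, -0.001]
wrist_force: [1.3, 0.4, -2.0]
grip_width: 0.0212
grip_force: 60.0
```

drive_tool:
  moves:
    - {"tx":0.14,"ty":0.03,"tz":0,"rx":0,"ry":0,"rz":0.008}
    - {"tx":0.28,"ty":0.06,"tz":0,"rx":0,"ry":0,"rz":0.016}
    - {"tx":0.4,"ty":0.09,"tz":0,"rx":0,"ry":0,"rz":0.025}
    - {"tx":0.5,"ty":0.11,"tz":0,"rx":0,"ry":0,"rz":0.034}
    - {"tx":0.57,"ty":0.11,"tz":0,"rx":0,"ry":0,"rz":0.034}

```text
time_s: 31.53
position: [0.5422, 0.0579, 0.1167]
tool_rot: [0.729, 0.684, -0.001, -0.001]
wrist_force: [0.4, -0.5, -0.9]
grip_width: 0.0215
grip_force: 60.0
```

drive_tool:
  moves:
    - {"tx":0,"ty":0,"tz":0.05,"rx":0,"ry":0,"rz":0}
    - {"tx":0,"ty":0,"tz":0.12,"rx":0,"ry":0,"rz":0}
    - {"tx":0,"ty":0,"tz":0.2,"rx":0,"ry":0,"rz":0}
    - {"tx":0,"ty":0,"tz":0.28,"rx":0,"ry":0,"rz":0}
    - {"tx":0,"ty":0,"tz":0.34,"rx":0,"ry":0,"rz":0}

```text
time_s: 31.95
position: [0.5414, 0.0553, 0.0474]
tool_rot: [0.729, 0.684, -0.001, -0.001]
wrist_force: [-0.8, -0.0, -2.4]
grip_width: 0.0218
grip_force: 60.0
```

```bash
python3 go.py .5416 .0575 .0135 -3.6; python3 blade.py
```

```text
pos [0.5414 0.0553 0.0474] yaw_y -3.64 tilt [-5.0e-04 -3.4e-03 -1.0e+00] t 31.95 F [-0.8 -0.  -2.4] w 0.0218 gf 60.0
shares [0.011 0.001 0.17 ] rz -0.0002
top [213 220  21  14 271] (array([0.546 , 0.1721, 1.4922]), np.float64(0.655))
scene [299 195  36  13 327] (array([0.5468, 0.1675, 1.5346]), np.float64(0.86))
```

drive_tool:
  moves:
    - {"tx":0,"ty":0,"tz":0.04,"rx":0,"ry":0,"rz":0}
    - {"tx":0.01,"ty":0,"tz":0.08,"rx":0,"ry":0,"rz":0}
    - {"tx":0.01,"ty":0,"tz":0.12,"rx":0,"ry":0,"rz":0}
    - {"tx":0.01,"ty":0,"tz":0.15,"rx":0,"ry":0,"rz":0}
    - {"tx":0.01,"ty":0,"tz":0.16,"rx":0,"ry":0,"rz":0}

```text
time_s: 32.47
position: [0.5425, 0.0579, 0.0171]
tool_rot: [0.729, 0.684, -0.0, -0.0]
wrist_force: [-0.8, 0.8, -2.8]
grip_width: 0.0214
grip_force: 60.0
```

drive_tool:
  moves:
    - {"tx":0,"ty":0,"tz":0,"rx":0,"ry":0,"rz":0}
    - {"tx":0,"ty":0,"tz":0,"rx":0,"ry":0,"rz":0}
    - {"tx":0,"ty":0,"tz":0,"rx":0,"ry":0,"rz":0}
    - {"tx":0,"ty":0,"tz":0,"rx":0,"ry":0,"rz":0}
    - {"tx":0,"ty":0,"tz":0,"rx":0,"ry":0,"rz":0}

```text
time_s: 32.88
position: [0.5431, 0.0579, 0.0186]
tool_rot: [0.729, 0.684, 0.0, 0.0]
wrist_force: [0.5, 1.2, -2.6]
grip_width: 0.0216
grip_force: 60.0
```

Lower the remaining ~5 mm, then open and rise.

drive_tool:
  moves:
    - {"tx":0,"ty":0,"tz":0.01,"rx":0,"ry":0,"rz":0}
    - {"tx":0,"ty":0,"tz":0.015,"rx":0,"ry":0,"rz":0}
    - {"tx":0,"ty":0,"tz":0.02,"rx":0,"ry":0,"rz":0}
    - {"tx":0,"ty":0,"tz":0.025,"rx":0,"ry":0,"rz":0}
    - {"tx":0,"ty":0,"tz":0.025,"rx":0,"ry":0,"rz":0}

```text
time_s: 33.3
position: [0.543, 0.0579, 0.0133]
tool_rot: [0.729, 0.684, 0.0, 0.0]
wrist_force: [-1.2, 0.1, 0.5]
grip_width: 0.0214
grip_force: 60.0
```

drive_tool:
  moves:
    - {"tx":0,"ty":0,"tz":0,"rx":0,"ry":0,"rz":0}
    - {"tx":0,"ty":0,"tz":0,"rx":0,"ry":0,"rz":0}
    - {"tx":0,"ty":0,"tz":0,"rx":0,"ry":0,"rz":0}
    - {"tx":0,"ty":0,"tz":0,"rx":0,"ry":0,"rz":0}
    - {"tx":0,"ty":0,"tz":0,"rx":0,"ry":0,"rz":0}
  jaw: 1

```text
time_s: 33.72
position: [0.543, 0.0579, 0.0133]
tool_rot: [0.729, 0.684, 0.0, 0.0]
wrist_force: [-0.2, -0.2, -0.5]
grip_width: 0.0516
grip_force: 0.0
```

drive_tool:
  moves:
    - {"tx":0,"ty":0,"tz":0,"rx":0,"ry":0,"rz":0}
    - {"tx":0,"ty":0,"tz":0,"rx":0,"ry":0,"rz":0}
    - {"tx":0,"ty":0,"tz":0,"rx":0,"ry":0,"rz":0}
    - {"tx":0,"ty":0,"tz":0,"rx":0,"ry":0,"rz":0}
    - {"tx":0,"ty":0,"tz":0,"rx":0,"ry":0,"rz":0}

```text
time_s: 34.13
position: [0.5429, 0.0579, 0.0132]
tool_rot: [0.729, 0.684, -0.0, -0.0]
wrist_force: [-1.1, 0.5, -0.5]
grip_width: 0.0847
grip_force: 0.0
```

drive_tool:
  moves:
    - {"tx":0,"ty":0,"tz":-0.05,"rx":0,"ry":0,"rz":0}
    - {"tx":0,"ty":0,"tz":-0.15,"rx":0,"ry":0,"rz":0}
    - {"tx":0,"ty":0,"tz":-0.3,"rx":0,"ry":0,"rz":0}
    - {"tx":0,"ty":0,"tz":-0.45,"rx":0,"ry":0,"rz":0}
    - {"tx":0,"ty":0,"tz":-0.6,"rx":0,"ry":0,"rz":0}

```text
time_s: 34.55
position: [0.5427, 0.0579, 0.1354]
tool_rot: [0.729, 0.684, 0.0, 0.0]
wrist_force: [-0.3, -0.2, -0.0]
grip_width: 0.0943
grip_force: 0.0
```

```bash
cat > rd.py <<'E'
from fit import *
# reader: refined model; masks from network
neck=np.vstack([box(35,45,-12,12,10,34),box(54,60,-12,12,40,80)])
M["reader"]=[box(-55,55,-16,16,0,34),box(54,116,-28,28,42,91),box(28,94,-32,32,0,6),neck]
c=cam("top");s=cam("scene")
yy,xx=np.mgrid[:420,:560]
for n,k in(("top",c),("scene",s)):
    for d in ctrl.cut_out(n,"reader")[:2]:
        m=d["pixels"]; print(n,round(d["score"],2),d["extent"],fit("reader",[m],[k],(.5,-.453,1.57)))
    h=cv2.cvtColor(k["color"],cv2.COLOR_BGR2HSV); cen=proj(k,[.52,-.453,0])[0]
    b=(h[...,0]>95)&(h[...,0]<130)&(h[...,1]>120)&(abs(xx-cen[0])<40)&(abs(yy-cen[1])<40)
    m=b.astype(np.uint8); kk=max(cv2.findContours(m,0,2)[0],key=cv2.contourArea); o=m*0; cv2.fillConvexPoly(o,cv2.convexHull(kk),1)
    print("mat",fit("reader_mat",[o],[k],(.52,-.453,1.57)))
E
python3 go.py .5 -.45 .18 0; python3 rd.py; python3 blade.py
python3 - <<'E'
from h import *
s=cam("scene");t=cam("top")
a=s["color"][175:265,85:225];b=t["color"][185:275,310:450]
cv2.imwrite("pics/sb.png",cv2.resize(np.vstack([a,b]),None,fx=3.3,fy=3.3,interpolation=cv2.INTER_CUBIC))
E
```

```text
pos [0.5427 0.0579 0.1354] yaw_y -3.64 tilt [ 0.e+00  2.e-04 -1.e+00] t 34.55 F [-0.3 -0.2 -0. ] w 0.0943 gf 0.0
shares [-2.548 -0.052 -0.223] rz -0.0202
top 0.63 [401.2, 207.5, 22.6, 47.2] (array([ 0.5617, -0.5304,  1.4667]), np.float64(0.387))
mat (array([ 0.518 , -0.4522,  3.0952]), np.float64(0.883))
scene 0.89 [96.5, 196.4, 29.7, 37.3] (array([ 0.5205, -0.4974,  0.6481]), np.float64(0.575))
scene 0.33 [329.5, 171.6, 47.7, 73.7] (array([ 0.5  , -0.453,  1.57 ]), np.float64(0.0))
mat (array([ 0.5216, -0.4477,  3.0953]), np.float64(0.794))
top [213 220  16  14 199] (array([0.5381, 0.1728, 1.6182]), np.float64(0.432))
scene [331 170  10   2  18] (array([0.5424, 0.1678, 1.57  ]), np.float64(0.0))
```

View pics/sb.png

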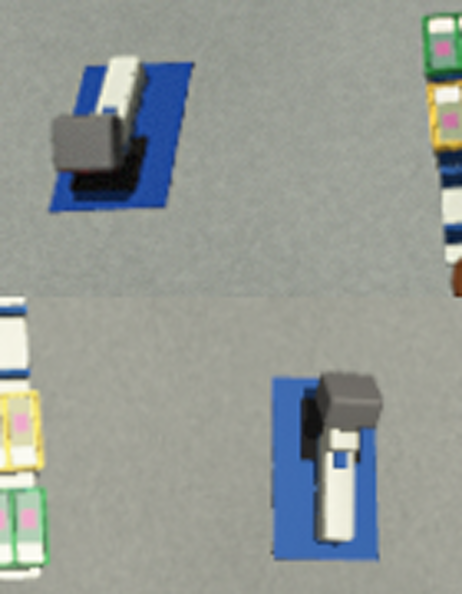

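```bash
python3 - <<'E'
from fit import *
c=cam("top");s=cam("scene")
for z in(.03,.035,.04,.045,.05): print(z,proj(s,[[.594,.0465,z],[.582,.0465,z]]).round(1).tolist())
neck=np.vstack([box(35,45,-12,12,10,34),box(54,60,-12,12,40,80)])
M["reader"]=[box(-55,55,-16,16,0,34),box(54,116,-28,28,42,91),box(28,94,-32,32,0,6),neck]
M["hd"]=[box(-55,40,-16,16,0,34)]
yy,xx=np.mgrid[:420,:560]
for n,k in(("top",c),("scene",s)):
    d=ctrl.cut_out(n,"reader")[0]; m=d["pixels"]; print(n,d["score"],fit("reader",[m],[k],(.5,-.453,0)))
    h=cv2.cvtColor(k["color"],cv2.COLOR_BGR2HSV); cen=proj(k,[.5,-.453,0.02])[0]
    w=((h[...,1]<50)&(h[...,2]>165)&(abs(xx-cen[0])<25)&(abs(yy-cen[1])<30)).astype(np.uint8)
    l,lab,st,_=cv2.connectedComponentsWithStats(w); i=1+np.argmax(st[1:,4]); y,x=np.nonzero(lab==i)
    print("white",st[i],cv2.minAreaRect(np.c_[x,y].astype(np.float32)))
    b=((h[...,0]>95)&(h[...,0]<130)&(h[...,1]>120)&(abs(xx-cen[0])<40)&(abs(yy-cen[1])<45)).astype(np.uint8)
    kk=max(cv2.findContours(b,0,2)[0],key=cv2.contourArea); o=b*0; cv2.fillConvexPoly(o,cv2.convexHull(kk),1)
    print("mat",fit("reader_mat",[o],[k],(.52,-.453,0)))
T=lambda p,z: onz(c,(np.array(p)-[0,297])/3.3+[310,185]-.35,z).round(4)
print("handle rear base",T([[317,543],[353,544]],0),"rear top R",T([[354,534],[356,460],[330,455]],.034),"head",T([[321,372],[374,375],[380,401]],.091))
TS=lambda p,z: onz(s,np.array(p)/3.3+[85,175]-.35,z).round(4)
print("scene handle top rear",TS([[110,58],[138,56],[145,68]],.034),"head top",TS([[53,117],[117,113]],.091))
E
python3 go.py .5 -.45 .18 0
```

```text
0.03 [[278.1, 216.2], [277.7, 213.4]]
0.035 [[278.1, 215.2], [277.7, 212.3]]
0.04 [[278.1, 214.1], [277.8, 211.2]]
0.045 [[278.2, 213.0], [277.8, 210.1]]
0.05 [[278.2, 211.9], [277.8, 209.0]]
top 0.89 (array([ 0.4946, -0.4555, -0.0071]), np.float64(0.883))
white [408 232   9  27 211] ((412.0, 245.0), (26.0, 8.0), 90.0)
mat (array([ 0.5198, -0.4535, -0.0325]), np.float64(0.886))
scene 0.85 (array([ 0.5015, -0.4528, -0.0054]), np.float64(0.835))
white [114 191  13  20 159] ((120.08824157714844, 200.14706420898438), (8.973817825317383, 20.130456924438477), 14.03624439239502)
mat (array([ 0.5223, -0.4471, -0.0643]), np.float64(0.793))
handle rear base [[ 0.4402 -0.4416  0.    ]
 [ 0.4389 -0.4798  0.    ]] rear top R [[ 0.448  -0.4697  0.034 ]
 [ 0.5233 -0.475   0.034 ]
 [ 0.5285 -0.448   0.034 ]] head [[ 0.6054 -0.4241  0.091 ]
 [ 0.6026 -0.4777  0.091 ]
 [ 0.5766 -0.4825  0.091 ]]
scene handle top rear [[ 0.4511 -0.4647  0.034 ]
 [ 0.4506 -0.437   0.034 ]
 [ 0.468  -0.4277  0.034 ]] head top [[ 0.5808 -0.4824  0.091 ]
 [ 0.5806 -0.4247  0.091 ]]
pos [0.5427 0.0579 0.1327] yaw_y -3.64 tilt [-1.e-04 -1.e-03 -1.e+00] t 35.15 F [-0.  -0.   0.2] w 0.0941 gf 0.0
shares [-2.548 -0.052 -0.236] rz -0.0202
```

drive_tool:
  moves:
    - {"tx":-0.1,"ty":0,"tz":0,"rx":0,"ry":0,"rz":0}
    - {"tx":-0.28,"ty":0,"tz":0,"rx":0,"ry":0,"rz":0}
    - {"tx":-0.47,"ty":0,"tz":0,"rx":0,"ry":0,"rz":0}
    - {"tx":-0.66,"ty":0,"tz":0,"rx":0,"ry":0,"rz":0}
    - {"tx":-0.85,"ty":0,"tz":0,"rx":0,"ry":0,"rz":0}

```text
time_s: 35.57
position: [0.5317, -0.1134, 0.1332]
tool_rot: [0.729, 0.684, -0.0, -0.0]
wrist_force: [0.6, -0.3, -0.3]
grip_width: 0.0938
grip_force: 0.0
```

drive_tool:
  moves:
    - {"tx":-0.19,"ty":0,"tz":0,"rx":0,"ry":0,"rz":0}
    - {"tx":-0.38,"ty":0,"tz":0,"rx":0,"ry":0,"rz":0}
    - {"tx":-0.57,"ty":0,"tz":0,"rx":0,"ry":0,"rz":0}
    - {"tx":-0.76,"ty":0,"tz":0,"rx":0,"ry":0,"rz":0}
    - {"tx":-0.95,"ty":-0.02,"tz":0,"rx":0,"ry":0,"rz":0}

```text
time_s: 35.98
position: [0.5158, -0.303, 0.133]
tool_rot: [0.729, 0.684, 0.0, -0.0]
wrist_force: [1.0, -0.0, 0.4]
grip_width: 0.0942
grip_force: 0.0
```

drive_tool:
  moves:
    - {"tx":-0.18,"ty":0,"tz":0,"rx":0,"ry":0,"rz":0}
    - {"tx":-0.36,"ty":0,"tz":0,"rx":0,"ry":0,"rz":0}
    - {"tx":-0.52,"ty":-0.01,"tz":0,"rx":0,"ry":0,"rz":0}
    - {"tx":-0.66,"ty":-0.02,"tz":0,"rx":0,"ry":0,"rz":0}
    - {"tx":-0.75,"ty":-0.02,"tz":0,"rx":0,"ry":0,"rz":0}

```text
time_s: 36.4
position: [0.5014, -0.4532, 0.1325]
tool_rot: [0.73, 0.684, -0.0, -0.0]
wrist_force: [0.7, 0.6, 0.0]
grip_width: 0.0937
grip_force: 0.0
```

drive_tool:
  moves:
    - {"tx":0,"ty":0,"tz":0,"rx":0,"ry":0,"rz":0.035}
    - {"tx":0,"ty":0,"tz":0,"rx":0,"ry":0,"rz":0.07}
    - {"tx":0,"ty":0,"tz":0,"rx":0,"ry":0,"rz":0.105}
    - {"tx":0,"ty":0,"tz":0,"rx":0,"ry":0,"rz":0.14}
    - {"tx":0,"ty":0,"tz":0,"rx":0,"ry":0,"rz":0.17}

```text
time_s: 36.82
position: [0.5025, -0.4506, 0.1328]
tool_rot: [0.885, 0.465, -0.0, -0.0]
wrist_force: [-0.1, 0.2, -0.1]
grip_width: 0.094
grip_force: 0.0
```

drive_tool:
  moves:
    - {"tx":0,"ty":0,"tz":0,"rx":0,"ry":0,"rz":0.035}
    - {"tx":0,"ty":0,"tz":0,"rx":0,"ry":0,"rz":0.07}
    - {"tx":0,"ty":0,"tz":0,"rx":0,"ry":0,"rz":0.105}
    - {"tx":0,"ty":0,"tz":0,"rx":0,"ry":0,"rz":0.14}
    - {"tx":0,"ty":0,"tz":0,"rx":0,"ry":0,"rz":0.17}

```text
time_s: 37.23
position: [0.5025, -0.4505, 0.1328]
tool_rot: [0.977, 0.215, -0.0, -0.0]
wrist_force: [0.1, 0.1, 0.0]
grip_width: 0.0942
grip_force: 0.0
```

drive_tool:
  moves:
    - {"tx":0,"ty":0,"tz":0,"rx":0,"ry":0,"rz":0.035}
    - {"tx":0,"ty":0,"tz":0,"rx":0,"ry":0,"rz":0.07}
    - {"tx":0,"ty":0,"tz":0,"rx":0,"ry":0,"rz":0.105}
    - {"tx":0,"ty":0,"tz":0,"rx":0,"ry":0,"rz":0.14}
    - {"tx":0,"ty":0,"tz":0,"rx":0,"ry":0,"rz":0.15}

```text
time_s: 37.65
position: [0.5025, -0.4505, 0.1328]
tool_rot: [1.0, -0.019, -0.0, -0.0]
wrist_force: [-0.6, -0.7, -1.1]
grip_width: 0.0937
grip_force: 0.0
```

```bash
python3 go.py .503 -.4537 -.02 -91.7; python3 - <<'E'
from fit import *
s=cam("scene"); c=cam("top")
d=ctrl.cut_out("top","lifter"); print([ (round(x["score"],2),fit("lifter",[x["pixels"]],[c],(.548,.167,1.51))) for x in d[:1]])
d=ctrl.cut_out("scene","lifter"); print([ (round(x["score"],2),fit("lifter",[x["pixels"]],[s],(.548,.167,1.51))) for x in d[:1]])
d=ctrl.cut_out("scene","reader"); print([ (round(x["score"],2),x["extent"]) for x in d[:1]])
E
python3 tray.py yellow .553 -.098 0.04 .030;python3 tray.py green .46 -.1 0.04 .03
```

```text
pos [ 0.5025 -0.4505  0.1328] yaw_y -92.22 tilt [-5.e-04 -4.e-04 -1.e+00] t 37.65 F [-0.6 -0.7 -1.1] w 0.0937 gf 0.0
shares [0.003 0.016 0.764] rz -0.0029
[(0.73, (array([0.5493, 0.1669, 1.4808]), np.float64(0.889)))]
[(0.68, (array([0.5545, 0.1682, 1.5122]), np.float64(0.859)))]
[(0.7, [100.2, 194.8, 27.1, 39.0])]
top 725 (array([ 0.5496, -0.1002,  0.0556]), np.float64(0.963))
scene 713 (array([ 0.5531, -0.0988,  0.0874]), np.float64(0.938))
top 34 (array([ 0.4575, -0.1001,  0.1014]), np.float64(0.046))
scene 560 (array([ 0.4587, -0.1051,  0.036 ]), np.float64(0.937))
```

drive_tool:
  moves:
    - {"tx":0,"ty":0.01,"tz":0.1,"rx":0,"ry":0,"rz":0}
    - {"tx":0,"ty":0.01,"tz":0.2,"rx":0,"ry":0,"rz":0}
    - {"tx":0,"ty":0.015,"tz":0.32,"rx":0,"ry":0,"rz":0}
    - {"tx":0,"ty":0.015,"tz":0.44,"rx":0,"ry":0,"rz":0}
    - {"tx":0,"ty":0.015,"tz":0.52,"rx":0,"ry":0,"rz":0}

```text
time_s: 38.52
position: [0.5019, -0.453, 0.0268]
tool_rot: [1.0, -0.016, -0.001, -0.001]
wrist_force: [-0.2, -1.0, -0.9]
grip_width: 0.0939
grip_force: 0.0
```

drive_tool:
  moves:
    - {"tx":0,"ty":0,"tz":0.04,"rx":0,"ry":0,"rz":0}
    - {"tx":0,"ty":0,"tz":0.08,"rx":0,"ry":0,"rz":0}
    - {"tx":0,"ty":0,"tz":0.12,"rx":0,"ry":0,"rz":0}
    - {"tx":0,"ty":0,"tz":0.16,"rx":0,"ry":0,"rz":0}
    - {"tx":0,"ty":0,"tz":0.18,"rx":0,"ry":0,"rz":0}

```text
time_s: 38.93
position: [0.5025, -0.4536, -0.0073]
tool_rot: [1.0, -0.016, -0.0, -0.0]
wrist_force: [-1.3, 0.1, 0.3]
grip_width: 0.0938
grip_force: 0.0
```

drive_tool:
  moves:
    - {"tx":0,"ty":0,"tz":0.01,"rx":0,"ry":0,"rz":0}
    - {"tx":0,"ty":0,"tz":0.02,"rx":0,"ry":0,"rz":0}
    - {"tx":0,"ty":0,"tz":0.03,"rx":0,"ry":0,"rz":0}
    - {"tx":0,"ty":0,"tz":0.04,"rx":0,"ry":0,"rz":0}
    - {"tx":0,"ty":0,"tz":0.05,"rx":0,"ry":0,"rz":0}

```text
time_s: 39.35
position: [0.5026, -0.4537, -0.0166]
tool_rot: [1.0, -0.016, 0.0, 0.0]
wrist_force: [-0.3, -0.2, 0.3]
grip_width: 0.094
grip_force: 0.0
```

```bash
python3 go.py .503 -.4537 -.02 -91.7;  python3 - <<'E'
from h import *
s=cam("scene");t=cam("top")
a=s["color"][175:245,85:185]
cv2.imwrite("pics/sc.png",cv2.resize(a,None,fx=6,fy=6,interpolation=cv2.INTER_CUBIC))
p=ctrl.sense()["position"]; print(proj(s,[[p[0],p[1]-.0595,p[2]],[p[0],p[1]-.0595,p[2]+.03]]))
E
```

```text
pos [ 0.5026 -0.4537 -0.0166] yaw_y -91.83 tilt [ 4.e-04  4.e-04 -1.e+00] t 39.35 F [-0.3 -0.2  0.3] w 0.094 gf 0.0
shares [ 0.002 -0.     0.017] rz -0.0007
[[104.84079336 215.19062327]
 [102.29519801 209.0118743 ]]
```

View pics/sc.png

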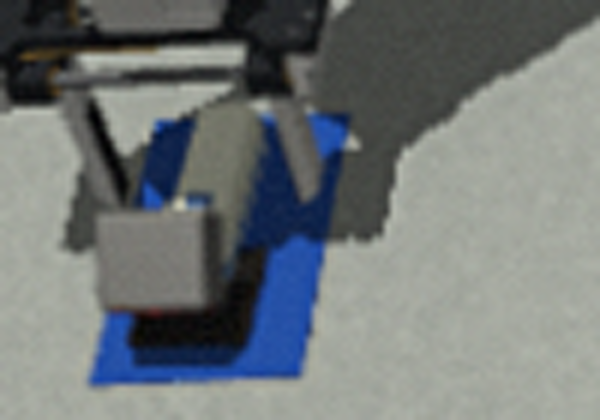

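drive_tool:
  moves:
    - {"tx":0,"ty":0,"tz":0.01,"rx":0,"ry":0,"rz":0}
    - {"tx":0,"ty":0,"tz":0.015,"rx":0,"ry":0,"rz":0}
    - {"tx":0,"ty":0,"tz":0.02,"rx":0,"ry":0,"rz":0}
    - {"tx":0,"ty":0,"tz":0.025,"rx":0,"ry":0,"rz":0}
    - {"tx":0,"ty":0,"tz":0.03,"rx":0,"ry":0,"rz":0}

```text
time_s: 39.87
position: [0.5025, -0.4536, -0.0228]
tool_rot: [1.0, -0.016, 0.0, 0.0]
wrist_force: [-0.1, 0.0, 0.4]
grip_width: 0.0943
grip_force: 0.0
```

drive_tool:
  moves:
    - {"tx":0,"ty":0,"tz":0,"rx":0,"ry":0,"rz":0}
    - {"tx":0,"ty":0,"tz":0,"rx":0,"ry":0,"rz":0}
    - {"tx":0,"ty":0,"tz":0,"rx":0,"ry":0,"rz":0}
    - {"tx":0,"ty":0,"tz":0,"rx":0,"ry":0,"rz":0}
    - {"tx":0,"ty":0,"tz":0,"rx":0,"ry":0,"rz":0}
  jaw: -1
  squeeze: 60

```text
time_s: 40.28
position: [0.5025, -0.4536, -0.0227]
tool_rot: [1.0, -0.016, 0.0, 0.0]
wrist_force: [-0.6, 0.5, 0.2]
grip_width: 0.0641
grip_force: 0.0
```

drive_tool:
  moves:
    - {"tx":0,"ty":0,"tz":0,"rx":0,"ry":0,"rz":0}
    - {"tx":0,"ty":0,"tz":0,"rx":0,"ry":0,"rz":0}
    - {"tx":0,"ty":0,"tz":0,"rx":0,"ry":0,"rz":0}
    - {"tx":0,"ty":0,"tz":0,"rx":0,"ry":0,"rz":0}
    - {"tx":0,"ty":0,"tz":0,"rx":0,"ry":0,"rz":0}

```text
time_s: 40.7
position: [0.5025, -0.4536, -0.0228]
tool_rot: [1.0, -0.016, 0.0, 0.0]
wrist_force: [-0.4, 0.7, 1.0]
grip_width: 0.0314
grip_force: 59.8
```

drive_tool:
  moves:
    - {"tx":0,"ty":0,"tz":0,"rx":0,"ry":0,"rz":0}
    - {"tx":0,"ty":0,"tz":0,"rx":0,"ry":0,"rz":0}
    - {"tx":0,"ty":0,"tz":0,"rx":0,"ry":0,"rz":0}
    - {"tx":0,"ty":0,"tz":0,"rx":0,"ry":0,"rz":0}
    - {"tx":0,"ty":0,"tz":0,"rx":0,"ry":0,"rz":0}

```text
time_s: 41.12
position: [0.5025, -0.4537, -0.0228]
tool_rot: [1.0, -0.016, -0.0, 0.0]
wrist_force: [0.4, -0.1, -0.0]
grip_width: 0.0311
grip_force: 59.8
```

```bash
python3 go.py .503 -.4537 .12 -91.7;  python3 - <<'E'
from fit import *
# terminal: white rim + blue face; fit as prism with sloping 45 deg face
M["term"]=[]
c=cam("top");s=cam("scene")
for n,k in(("top",c),("scene",s)):
    d=ctrl.cut_out(n,"label")
    for x in d[:1]:
        ys,xs=np.nonzero(x["pixels"]); print(n,round(x["score"],2),x["extent"],xs.mean(),ys.mean())
    g=cv2.cvtColor(k["color"],cv2.COLOR_BGR2HSV); yy,xx=np.mgrid[:420,:560]
    cen=proj(k,[.743,.131,.06])[0]
    b=((g[...,0]>95)&(g[...,0]<130)&(g[...,1]>110)&(abs(xx-cen[0])<30)&(abs(yy-cen[1])<25)).astype(np.uint8)
    l,lab,st,_=cv2.connectedComponentsWithStats(b); i=1+np.argmax(st[1:,4])
    kk=cv2.findContours((lab==i).astype(np.uint8),0,2)[0]; h=cv2.convexHull(np.vstack(kk)); ep=cv2.approxPolyDP(h,3,True).reshape(-1,2)
    print("face",st[i],ep.tolist(),cv2.minAreaRect(h))
    w=((g[...,1]<60)&(abs(xx-cen[0])<14)&(abs(yy-cen[1])<10)&(cv2.fillConvexPoly(b*0,h,1)>0))
    ys,xs=np.nonzero(w); 
    if len(xs): r=cv2.minAreaRect(np.c_[xs,ys].astype(np.float32)); print("label",len(xs),r, onz(k,[r[0]],.059).round(4))
E
```

```text
pos [ 0.5025 -0.4537 -0.0228] yaw_y -91.84 tilt [-0.e+00  1.e-04 -1.e+00] t 41.1167 F [ 0.4 -0.1 -0. ] w 0.0311 gf 59.8
shares [ 0.003  0.    -0.714] rz -0.0008
top 0.89 [221.2, 147.6, 37.6, 39.7] 238.60199004975124 166.8872305140962
face [223 151  32  31 521] [[223, 151], [254, 155], [252, 181], [223, 177]] ((237.6829071044922, 165.85365295410156), (32.46687316894531, 27.82874870300293), 6.34019136428833)
label 325 ((237.74893188476562, 167.13319396972656), (23.591222763061523, 13.811108589172363), 7.594643592834473) [[0.7448 0.1317 0.059 ]]
scene 0.92 [293.8, 241.7, 42.9, 41.2] 313.88987083616587 261.66145479265805
face [296 247  41   9 212] [[296, 247], [331, 248], [336, 254], [297, 254]] ((315.9776306152344, 251.19284057617188), (40.20488739013672, 7.351014614105225), 1.8476102352142334)
label 78 ((314.5, 251.0), (8.0, 25.0), 90.0) [[0.7573 0.1325 0.059 ]]
```

drive_tool:
  moves:
    - {"tx":0,"ty":0,"tz":-0.05,"rx":0,"ry":0,"rz":0}
    - {"tx":0,"ty":0,"tz":-0.15,"rx":0,"ry":0,"rz":0}
    - {"tx":0,"ty":0,"tz":-0.3,"rx":0,"ry":0,"rz":0}
    - {"tx":0,"ty":0,"tz":-0.45,"rx":0,"ry":0,"rz":0}
    - {"tx":0,"ty":0,"tz":-0.58,"rx":0,"ry":0,"rz":0}

```text
time_s: 41.73
position: [0.5026, -0.4535, 0.0958]
tool_rot: [1.0, -0.016, 0.0, 0.0]
wrist_force: [-0.5, 0.9, -0.6]
grip_width: 0.0315
grip_force: 59.8
```

drive_tool:
  moves:
    - {"tx":0,"ty":-0.05,"tz":-0.06,"rx":0,"ry":0,"rz":0}
    - {"tx":0,"ty":-0.15,"tz":-0.12,"rx":0,"ry":0,"rz":0}
    - {"tx":0,"ty":-0.28,"tz":-0.15,"rx":0,"ry":0,"rz":0}
    - {"tx":0,"ty":-0.42,"tz":-0.16,"rx":0,"ry":0,"rz":0}
    - {"tx":0,"ty":-0.56,"tz":-0.16,"rx":0,"ry":0,"rz":0}

```text
time_s: 42.15
position: [0.5057, -0.3397, 0.1253]
tool_rot: [1.0, -0.016, -0.0, -0.0]
wrist_force: [0.1, 0.2, -1.8]
grip_width: 0.0315
grip_force: 59.8
```

drive_tool:
  moves:
    - {"tx":0,"ty":-0.16,"tz":0,"rx":0,"ry":0,"rz":0}
    - {"tx":0,"ty":-0.32,"tz":0,"rx":0,"ry":0,"rz":0}
    - {"tx":0,"ty":-0.48,"tz":0,"rx":0,"ry":0,"rz":0}
    - {"tx":0,"ty":-0.64,"tz":0,"rx":0,"ry":0,"rz":0}
    - {"tx":0,"ty":-0.8,"tz":0,"rx":0,"ry":0,"rz":0}

```text
time_s: 42.57
position: [0.5104, -0.1793, 0.1248]
tool_rot: [1.0, -0.016, -0.0, -0.0]
wrist_force: [0.5, -0.1, -2.6]
grip_width: 0.0311
grip_force: 59.8
```

drive_tool:
  moves:
    - {"tx":0,"ty":-0.16,"tz":0,"rx":0,"ry":0,"rz":0}
    - {"tx":0,"ty":-0.32,"tz":0,"rx":0,"ry":0,"rz":0}
    - {"tx":0,"ty":-0.48,"tz":0,"rx":0,"ry":0,"rz":0}
    - {"tx":0,"ty":-0.64,"tz":0,"rx":0,"ry":0,"rz":0}
    - {"tx":0,"ty":-0.8,"tz":0,"rx":0,"ry":0,"rz":0}

```text
time_s: 42.98
position: [0.5153, -0.0196, 0.1248]
tool_rot: [1.0, -0.016, -0.0, -0.0]
wrist_force: [0.2, 0.3, -2.4]
grip_width: 0.0313
grip_force: 59.8
```

drive_tool:
  moves:
    - {"tx":0.02,"ty":-0.16,"tz":0,"rx":0,"ry":0,"rz":0.004}
    - {"tx":0.07,"ty":-0.32,"tz":0,"rx":0,"ry":0,"rz":0.008}
    - {"tx":0.13,"ty":-0.48,"tz":0,"rx":0,"ry":0,"rz":0.012}
    - {"tx":0.18,"ty":-0.62,"tz":0,"rx":0,"ry":0,"rz":0.016}
    - {"tx":0.22,"ty":-0.72,"tz":0,"rx":0,"ry":0,"rz":0.021}

```text
time_s: 43.4
position: [0.5643, 0.1236, 0.1247]
tool_rot: [0.999, -0.049, -0.001, -0.0]
wrist_force: [-0.1, -0.1, -1.8]
grip_width: 0.0314
grip_force: 59.8
```

drive_tool:
  moves:
    - {"tx":0,"ty":0,"tz":0,"rx":0,"ry":0,"rz":0}
    - {"tx":0,"ty":0,"tz":0,"rx":0,"ry":0,"rz":0}
    - {"tx":0,"ty":0,"tz":0,"rx":0,"ry":0,"rz":0}
    - {"tx":0,"ty":0,"tz":0,"rx":0,"ry":0,"rz":0}
    - {"tx":0,"ty":0,"tz":0,"rx":0,"ry":0,"rz":0}

```text
time_s: 43.82
position: [0.5647, 0.12, 0.1253]
tool_rot: [0.999, -0.049, -0.0, 0.0]
wrist_force: [-0.3, -0.1, -1.3]
grip_width: 0.0313
grip_force: 59.8
```

```bash
python3 go.py .5756 .1485 .065 -95.7; cat > rfit.py <<'E'
from fit import *
M["head"]=[box(54,116,-28,28,42,91)]
p=ctrl.sense()["position"]; z=p[2]+.0228; a=-.1
P0=(p[0]-.0045,p[1],a)
for n in("scene","top"):
    k=cam(n); h=cv2.cvtColor(k["color"],cv2.COLOR_BGR2HSV)
    ex=box(54,116,-28,28,42,91)@R.from_euler('z',a).as_matrix().T+[P0[0],P0[1],z]
    q=proj(k,ex); print(n,"expected head box",q.min(0).round(1),q.max(0).round(1))
    for d in ctrl.cut_out(n,"reader")[:1]: print(round(d["score"],2),d["extent"],fit("reader",[d["pixels"]],[k],P0,z))
    x0,y0=(q.min(0)-6).astype(int);x1,y1=(q.max(0)+6).astype(int)
    np.set_printoptions(linewidth=250)
    if n=="scene": print(h[y0:y1:1,x0:x1:2,2])
E
python3 rfit.py
```

```text
pos [0.5647 0.12   0.1253] yaw_y -95.67 tilt [-1.e-04  0.e+00 -1.e+00] t 43.8167 F [-0.3 -0.1 -1.3] w 0.0313 gf 59.8
shares [ 0.04  -0.147  0.302] rz 0.0002
scene expected head box [294.1 169.1] [316.9 198.4]
0.78 [294.0, 161.3, 20.7, 43.2] (array([ 0.5607,  0.1238, -0.1573]), np.float64(0.813))
[[ 64  70  71  73  95  96 106 116 114 111 110  79  93  99 162 164 161]
 [ 69  71  71  70  98  99 102 114 114 111 112  75  92  95 164 161 164]
 [ 69  74  69  71 100  96 106 115 113 112 117  62  97  96 163 164 166]
 [ 70  71  70  74  98  88 107 111 113 111 112  50  98 106 167 166 165]
 [ 70  67  71  77  99  75 110 111 114 115 117  41  99 113 169 169 162]
 [ 67  71  68  72 102  78 107 110 112 108 112  46  97 113 167 170 158]
 [ 72  70  73  64  99  73 108 112 111 112 111  43  99 117 168 166 161]
 [ 69  70  72  69  99  72 113 111 112 113 112  37  97 123 161 165 167]
 [ 71  70  72  71 100  66 114 116 113 113 112  36  99 131 163 163 164]
 [ 70  67  68  76  99  64 109 111 112 113 117  44  98 143 164 160 163]
 [ 68  68  72  78 100  58 113 110 111 110 114  58  98 147 165 166 166]
 [ 70  69  69  76 100 
[... 1458 characters left out ...]
2 161 160]
 [ 18  19  14  15  47  66  61  74  75  66  67  70  78  62 165 165 166]
 [  9   6   6  18  16  34  26  50  55  42  41  43  61  38 160 164 166]
 [  7   7  15  20  11  17  15  16  15  16  13  17  16  28 163 168 166]
 [  8   9  19  16  14  12  13  14  17  16  16  14  13  25 157 174 168]
 [ 16  13  15  19  14  10  10  13  13  15  17  13  19  22 129 136 133]
 [ 11  14  12  20  12  17  13  15  11  11  14  14  18  27  29  32  28]
 [  7  10  13  19  14  19  12  12  14  12  16  15  11  29   9   9   4]
 [  5   8  10  13  13  16   9  12  14  14   8  16  13  22  12  13  13]
 [ 16  15  17  49  33  35  20  16  16  15  12  11  11  19  15   8  10]]
top expected head box [227.9 174.1] [250.5 199.8]
```

drive_tool:
  moves:
    - {"tx":0.01,"ty":-0.03,"tz":0.04,"rx":0,"ry":0,"rz":0}
    - {"tx":0.02,"ty":-0.07,"tz":0.1,"rx":0,"ry":0,"rz":0}
    - {"tx":0.03,"ty":-0.11,"tz":0.17,"rx":0,"ry":0,"rz":0}
    - {"tx":0.04,"ty":-0.14,"tz":0.24,"rx":0,"ry":0,"rz":0}
    - {"tx":0.04,"ty":-0.15,"tz":0.28,"rx":0,"ry":0,"rz":0}

```text
time_s: 44.43
position: [0.5751, 0.1508, 0.066]
tool_rot: [0.999, -0.048, -0.002, 0.0]
wrist_force: [-0.4, 0.1, -2.8]
grip_width: 0.0316
grip_force: 59.8
```

drive_tool:
  moves:
    - {"tx":0,"ty":0,"tz":0.01,"rx":0,"ry":0,"rz":0}
    - {"tx":0,"ty":0,"tz":0.02,"rx":0,"ry":0,"rz":0}
    - {"tx":0,"ty":0,"tz":0.02,"rx":0,"ry":0,"rz":0}
    - {"tx":0,"ty":0,"tz":0.02,"rx":0,"ry":0,"rz":0}
    - {"tx":0,"ty":0,"tz":0.02,"rx":0,"ry":0,"rz":0}

```text
time_s: 44.85
position: [0.5762, 0.1496, 0.066]
tool_rot: [0.999, -0.049, 0.001, -0.0]
wrist_force: [0.6, -0.1, -2.3]
grip_width: 0.0316
grip_force: 59.8
```

```bash
python3 go.py .5756 .1485 .065 -95.7; python3 - <<'E'
from fit import *
p=ctrl.sense()["position"]; z=p[2]+.0228; Rz=R.from_euler('z',-.1).as_matrix()
o=p-Rz@[.0045,0,0]; o[2]=z
k=cam("scene")
f=np.array([[116,-28,91],[116,28,91],[116,-28,60],[116,28,60],[54,28,91]])/1000@Rz.T+o
print(proj(k,f).round(1).tolist())
h=cv2.cvtColor(k["color"],cv2.COLOR_BGR2HSV)
yy,xx=np.mgrid[:420,:560]; q=proj(k,f).mean(0)
m=((h[...,1]<30)&(h[...,2]>112)&(h[...,2]<136)&(abs(xx-q[0])<18)&(abs(yy-q[1])<18)).astype(np.uint8)
l,lab,st,ce=cv2.connectedComponentsWithStats(m); i=1+np.argmax(st[1:,4]); print(st[i],ce[i])
nose=o+Rz@[.103,0,.042]; d=Rz@(np.array([1,0,-1])/2**.5)
L=np.array([.744,.1315,.059]); v=L-nose; print("dist",v@d,"perp",(v-(v@d)*d).round(4))
E
```

```text
pos [0.5762 0.1496 0.066 ] yaw_y -95.63 tilt [ 1.1e-03 -3.0e-04 -1.0e+00] t 44.85 F [ 0.6 -0.1 -2.3] w 0.0316 gf 59.8
shares [-0.002  0.006  0.005] rz 0.0004
[[306.0, 203.1], [326.7, 203.4], [305.3, 210.8], [325.5, 211.1], [325.0, 187.3]]
[307 192  19  20 285] [315.38596491 202.91578947]
dist 0.10042883949215303 perp [-0.0009 -0.0012 -0.0007]
```

drive_tool:
  moves:
    - {"tx":0,"ty":0,"tz":0,"rx":0,"ry":0,"rz":0}
    - {"tx":0,"ty":0,"tz":0,"rx":0,"ry":0,"rz":0}
    - {"tx":0,"ty":0,"tz":0,"rx":0,"ry":0,"rz":0}
    - {"tx":0,"ty":0,"tz":0,"rx":0,"ry":0,"rz":0}
    - {"tx":0,"ty":0,"tz":0,"rx":0,"ry":0,"rz":0}

```text
time_s: 45.32
position: [0.5759, 0.1498, 0.0653]
tool_rot: [0.999, -0.049, 0.0, 0.0]
wrist_force: [-0.1, -0.8, -2.1]
grip_width: 0.0316
grip_force: 59.8
```

drive_tool:
  moves:
    - {"tx":0,"ty":0,"tz":0,"rx":0,"ry":0,"rz":0}
    - {"tx":0,"ty":0,"tz":0,"rx":0,"ry":0,"rz":0}
    - {"tx":0,"ty":0,"tz":0,"rx":0,"ry":0,"rz":0}
    - {"tx":0,"ty":0,"tz":0,"rx":0,"ry":0,"rz":0}
    - {"tx":0,"ty":0,"tz":0,"rx":0,"ry":0,"rz":0}

```text
time_s: 45.73
position: [0.5758, 0.1498, 0.0653]
tool_rot: [0.999, -0.049, -0.0, 0.0]
wrist_force: [-0.4, 0.4, -2.4]
grip_width: 0.0315
grip_force: 59.8
```

drive_tool:
  moves:
    - {"tx":0,"ty":0,"tz":0,"rx":0,"ry":0,"rz":0}
    - {"tx":0,"ty":0,"tz":0,"rx":0,"ry":0,"rz":0}
    - {"tx":0,"ty":0,"tz":0,"rx":0,"ry":0,"rz":0}
    - {"tx":0,"ty":0,"tz":0,"rx":0,"ry":0,"rz":0}
    - {"tx":0,"ty":0,"tz":0,"rx":0,"ry":0,"rz":0}

```text
time_s: 46.15
position: [0.5758, 0.1498, 0.0652]
tool_rot: [0.999, -0.049, 0.0, 0.0]
wrist_force: [-0.7, 0.0, -2.2]
grip_width: 0.0314
grip_force: 59.8
```

drive_tool:
  moves:
    - {"tx":0,"ty":0,"tz":0,"rx":0,"ry":0,"rz":0}
    - {"tx":0,"ty":0,"tz":0,"rx":0,"ry":0,"rz":0}
    - {"tx":0,"ty":0,"tz":0,"rx":0,"ry":0,"rz":0}
    - {"tx":0,"ty":0,"tz":0,"rx":0,"ry":0,"rz":0}
    - {"tx":0,"ty":0,"tz":0,"rx":0,"ry":0,"rz":0}

```text
time_s: 46.57
position: [0.5758, 0.1498, 0.0652]
tool_rot: [0.999, -0.049, 0.0, 0.0]
wrist_force: [0.3, 0.2, -2.3]
grip_width: 0.0314
grip_force: 59.8
```

drive_tool:
  moves:
    - {"tx":0,"ty":0,"tz":0,"rx":0,"ry":0,"rz":0}
    - {"tx":0,"ty":0,"tz":0,"rx":0,"ry":0,"rz":0}
    - {"tx":0,"ty":0,"tz":0,"rx":0,"ry":0,"rz":0}
    - {"tx":0,"ty":0,"tz":0,"rx":0,"ry":0,"rz":0}
    - {"tx":0,"ty":0,"tz":0,"rx":0,"ry":0,"rz":0}

```text
time_s: 46.98
position: [0.5759, 0.1498, 0.0652]
tool_rot: [0.999, -0.049, 0.0, -0.0]
wrist_force: [0.2, 0.0, -2.1]
grip_width: 0.0315
grip_force: 59.8
```

drive_tool:
  moves:
    - {"tx":0,"ty":0,"tz":0,"rx":0,"ry":0,"rz":0}
    - {"tx":0,"ty":0,"tz":0,"rx":0,"ry":0,"rz":0}
    - {"tx":0,"ty":0,"tz":0,"rx":0,"ry":0,"rz":0}
    - {"tx":0,"ty":0,"tz":0,"rx":0,"ry":0,"rz":0}
    - {"tx":0,"ty":0,"tz":0,"rx":0,"ry":0,"rz":0}

```text
time_s: 47.4
position: [0.5758, 0.1498, 0.0653]
tool_rot: [0.999, -0.049, 0.0, 0.0]
wrist_force: [-0.4, -0.1, -2.2]
grip_width: 0.0313
grip_force: 59.8
```

drive_tool:
  moves:
    - {"tx":0,"ty":0,"tz":-0.04,"rx":0,"ry":0,"rz":0}
    - {"tx":-0.01,"ty":0.02,"tz":-0.1,"rx":0,"ry":0,"rz":0}
    - {"tx":-0.04,"ty":0.06,"tz":-0.18,"rx":0,"ry":0,"rz":0}
    - {"tx":-0.08,"ty":0.12,"tz":-0.26,"rx":0,"ry":0,"rz":0}
    - {"tx":-0.14,"ty":0.2,"tz":-0.32,"rx":0,"ry":0,"rz":0}

```text
time_s: 47.82
position: [0.5444, 0.1126, 0.1317]
tool_rot: [0.999, -0.049, 0.001, -0.0]
wrist_force: [0.1, -0.6, -2.7]
grip_width: 0.0314
grip_force: 59.8
```

```bash
python3 go.py .5055 -.4517 .125 -92.0
```

```text
pos [0.5444 0.1126 0.1317] yaw_y -95.58 tilt [ 2.3e-03 -6.0e-04 -1.0e+00] t 47.8167 F [ 0.1 -0.6 -2.7] w 0.0314 gf 59.8
shares [0.081 2.827 0.032] rz -0.0199
```

drive_tool:
  moves:
    - {"tx":0,"ty":0.13,"tz":0,"rx":0,"ry":0,"rz":-0.004}
    - {"tx":0,"ty":0.27,"tz":0,"rx":0,"ry":0,"rz":-0.008}
    - {"tx":0.01,"ty":0.42,"tz":0,"rx":0,"ry":0,"rz":-0.012}
    - {"tx":0.02,"ty":0.58,"tz":0,"rx":0,"ry":0,"rz":-0.016}
    - {"tx":0.02,"ty":0.74,"tz":0,"rx":0,"ry":0,"rz":-0.02}

```text
time_s: 48.23
position: [0.5335, -0.0365, 0.1308]
tool_rot: [1.0, -0.017, 0.001, 0.0]
wrist_force: [0.5, -0.3, -2.1]
grip_width: 0.0317
grip_force: 59.8
```

drive_tool:
  moves:
    - {"tx":0,"ty":0.16,"tz":0,"rx":0,"ry":0,"rz":0}
    - {"tx":0,"ty":0.32,"tz":0,"rx":0,"ry":0,"rz":0}
    - {"tx":0,"ty":0.48,"tz":0,"rx":0,"ry":0,"rz":0}
    - {"tx":0,"ty":0.64,"tz":0,"rx":0,"ry":0,"rz":0}
    - {"tx":0,"ty":0.8,"tz":0,"rx":0,"ry":0,"rz":0}

```text
time_s: 48.65
position: [0.5276, -0.1967, 0.1308]
tool_rot: [1.0, -0.018, 0.001, 0.0]
wrist_force: [1.0, 0.4, -2.4]
grip_width: 0.0308
grip_force: 59.8
```

drive_tool:
  moves:
    - {"tx":0,"ty":0.16,"tz":0,"rx":0,"ry":0,"rz":0}
    - {"tx":0,"ty":0.32,"tz":0,"rx":0,"ry":0,"rz":0}
    - {"tx":0,"ty":0.48,"tz":0,"rx":0,"ry":0,"rz":0}
    - {"tx":0,"ty":0.64,"tz":0,"rx":0,"ry":0,"rz":0}
    - {"tx":0,"ty":0.78,"tz":0,"rx":0,"ry":0,"rz":0}

```text
time_s: 49.07
position: [0.5219, -0.3531, 0.1307]
tool_rot: [1.0, -0.018, 0.001, 0.001]
wrist_force: [0.1, -0.2, -2.4]
grip_width: 0.0313
grip_force: 59.8
```

drive_tool:
  moves:
    - {"tx":0,"ty":0.13,"tz":0,"rx":0,"ry":0,"rz":0}
    - {"tx":0,"ty":0.24,"tz":0,"rx":0,"ry":0,"rz":0}
    - {"tx":0,"ty":0.33,"tz":0,"rx":0,"ry":0,"rz":0}
    - {"tx":0,"ty":0.4,"tz":0,"rx":0,"ry":0,"rz":0}
    - {"tx":0,"ty":0.45,"tz":0,"rx":0,"ry":0,"rz":0}

```text
time_s: 49.48
position: [0.5187, -0.4423, 0.1304]
tool_rot: [1.0, -0.018, 0.0, 0.0]
wrist_force: [-0.1, 0.3, -2.0]
grip_width: 0.0315
grip_force: 59.8
```

```bash
python3 go.py .5045 -.451 -.022 -92.0
```

```text
pos [ 0.5187 -0.4423  0.1304] yaw_y -92.07 tilt [ 6.e-04  8.e-04 -1.e+00] t 49.4833 F [-0.1  0.3 -2. ] w 0.0315 gf 59.8
shares [-0.07   0.045  0.762] rz -0.0004
```

drive_tool:
  moves:
    - {"tx":-0.02,"ty":0.01,"tz":0.08,"rx":0,"ry":0,"rz":0}
    - {"tx":-0.04,"ty":0.02,"tz":0.2,"rx":0,"ry":0,"rz":0}
    - {"tx":-0.06,"ty":0.03,"tz":0.34,"rx":0,"ry":0,"rz":0}
    - {"tx":-0.07,"ty":0.04,"tz":0.48,"rx":0,"ry":0,"rz":0}
    - {"tx":-0.07,"ty":0.04,"tz":0.6,"rx":0,"ry":0,"rz":0}

```text
time_s: 49.9
position: [0.5044, -0.4483, 0.0085]
tool_rot: [1.0, -0.018, -0.0, -0.0]
wrist_force: [1.0, -0.2, -3.1]
grip_width: 0.0316
grip_force: 59.8
```

drive_tool:
  moves:
    - {"tx":0,"ty":0,"tz":0.05,"rx":0,"ry":0,"rz":0}
    - {"tx":0,"ty":0,"tz":0.09,"rx":0,"ry":0,"rz":0}
    - {"tx":0,"ty":0,"tz":0.11,"rx":0,"ry":0,"rz":0}
    - {"tx":0,"ty":0,"tz":0.12,"rx":0,"ry":0,"rz":0}
    - {"tx":0,"ty":0,"tz":0.12,"rx":0,"ry":0,"rz":0}

```text
time_s: 50.32
position: [0.5055, -0.4485, -0.0137]
tool_rot: [1.0, -0.017, 0.001, 0.001]
wrist_force: [-0.7, 0.8, -2.0]
grip_width: 0.0317
grip_force: 59.8
```

drive_tool:
  moves:
    - {"tx":0,"ty":0,"tz":0,"rx":0,"ry":0,"rz":0}
    - {"tx":0,"ty":0,"tz":0,"rx":0,"ry":0,"rz":0}
    - {"tx":0,"ty":0,"tz":0,"rx":0,"ry":0,"rz":0}
    - {"tx":0,"ty":0,"tz":0,"rx":0,"ry":0,"rz":0}
    - {"tx":0,"ty":0,"tz":0,"rx":0,"ry":0,"rz":0}

```text
time_s: 50.73
position: [0.5051, -0.4483, -0.0145]
tool_rot: [1.0, -0.018, 0.0, 0.0]
wrist_force: [-0.6, -0.6, -2.7]
grip_width: 0.0316
grip_force: 59.8
```

```bash
python3 go.py .5045 -.451 -.0225 -92.0
```

```text
pos [ 0.5051 -0.4483 -0.0145] yaw_y -92.02 tilt [ 3.e-04  2.e-04 -1.e+00] t 50.7333 F [-0.6 -0.6 -2.7] w 0.0316 gf 59.8
shares [-0.002  0.013  0.04 ] rz -0.0001
```

Lower the last 8 mm, release, and rise.

drive_tool:
  moves:
    - {"tx":0,"ty":0.01,"tz":0.01,"rx":0,"ry":0,"rz":0}
    - {"tx":0,"ty":0.01,"tz":0.02,"rx":0,"ry":0,"rz":0}
    - {"tx":0,"ty":0.01,"tz":0.03,"rx":0,"ry":0,"rz":0}
    - {"tx":0,"ty":0.01,"tz":0.035,"rx":0,"ry":0,"rz":0}
    - {"tx":0,"ty":0.01,"tz":0.04,"rx":0,"ry":0,"rz":0}

```text
time_s: 51.15
position: [0.5048, -0.4502, -0.0228]
tool_rot: [1.0, -0.018, -0.0, -0.0]
wrist_force: [-4.4, 3.7, 7.1]
grip_width: 0.0317
grip_force: 59.8
```

drive_tool:
  moves:
    - {"tx":0,"ty":0,"tz":0,"rx":0,"ry":0,"rz":0}
    - {"tx":0,"ty":0,"tz":0,"rx":0,"ry":0,"rz":0}
    - {"tx":0,"ty":0,"tz":0,"rx":0,"ry":0,"rz":0}
    - {"tx":0,"ty":0,"tz":0,"rx":0,"ry":0,"rz":0}
    - {"tx":0,"ty":0,"tz":0,"rx":0,"ry":0,"rz":0}
  jaw: 1

```text
time_s: 51.57
position: [0.505, -0.4503, -0.0227]
tool_rot: [1.0, -0.018, 0.0, 0.0]
wrist_force: [-0.9, 0.7, -0.1]
grip_width: 0.0615
grip_force: 0.0
```

drive_tool:
  moves:
    - {"tx":0,"ty":0,"tz":0,"rx":0,"ry":0,"rz":0}
    - {"tx":0,"ty":0,"tz":0,"rx":0,"ry":0,"rz":0}
    - {"tx":0,"ty":0,"tz":0,"rx":0,"ry":0,"rz":0}
    - {"tx":0,"ty":0,"tz":0,"rx":0,"ry":0,"rz":0}
    - {"tx":0,"ty":0,"tz":0,"rx":0,"ry":0,"rz":0}

```text
time_s: 51.98
position: [0.5049, -0.4502, -0.0227]
tool_rot: [1.0, -0.018, 0.0, 0.0]
wrist_force: [-0.0, -0.1, -0.2]
grip_width: 0.0929
grip_force: 0.0
```

drive_tool:
  moves:
    - {"tx":0,"ty":0,"tz":-0.05,"rx":0,"ry":0,"rz":0}
    - {"tx":0,"ty":0,"tz":-0.15,"rx":0,"ry":0,"rz":0}
    - {"tx":0,"ty":0,"tz":-0.3,"rx":0,"ry":0,"rz":0}
    - {"tx":0,"ty":0,"tz":-0.48,"rx":0,"ry":0,"rz":0}
    - {"tx":0,"ty":0,"tz":-0.66,"rx":0,"ry":0,"rz":0}

```text
time_s: 52.4
position: [0.5046, -0.45, 0.1113]
tool_rot: [1.0, -0.018, -0.0, -0.0]
wrist_force: [-0.2, -0.3, -0.5]
grip_width: 0.0939
grip_force: 0.0
```

drive_tool:
  moves:
    - {"tx":0,"ty":0,"tz":-0.1,"rx":0,"ry":0,"rz":0}
    - {"tx":-0.1,"ty":0,"tz":-0.2,"rx":0,"ry":0,"rz":0}
    - {"tx":-0.25,"ty":0,"tz":-0.2,"rx":0,"ry":0,"rz":0}
    - {"tx":-0.4,"ty":0,"tz":-0.2,"rx":0,"ry":0,"rz":0}
    - {"tx":-0.5,"ty":0,"tz":-0.2,"rx":0,"ry":0,"rz":0}

```text
time_s: 52.82
position: [0.403, -0.4466, 0.1505]
tool_rot: [1.0, -0.018, 0.0, 0.0]
wrist_force: [1.1, -1.2, -0.3]
grip_width: 0.094
grip_force: 0.0
```

drive_tool:
  moves:
    - {"tx":0,"ty":0,"tz":0,"rx":0,"ry":0,"rz":0}
    - {"tx":0,"ty":0,"tz":0,"rx":0,"ry":0,"rz":0}
    - {"tx":0,"ty":0,"tz":0,"rx":0,"ry":0,"rz":0}
    - {"tx":0,"ty":0,"tz":0,"rx":0,"ry":0,"rz":0}
    - {"tx":0,"ty":0,"tz":0,"rx":0,"ry":0,"rz":0}

```text
time_s: 53.23
position: [0.4058, -0.4465, 0.1491]
tool_rot: [1.0, -0.017, -0.0, -0.0]
wrist_force: [-0.2, 0.4, 0.4]
grip_width: 0.0941
grip_force: 0.0
```

```bash
python3 go.py .5045 -.451 -.0225 -92.0; python3 - <<'E'
from fit import *
neck=np.vstack([box(35,45,-12,12,10,34),box(54,60,-12,12,40,80)])
M["reader"]=[box(-55,55,-16,16,0,34),box(54,116,-28,28,42,91),box(28,94,-32,32,0,6),neck]
for n in("top","scene"):
    k=cam(n)
    for o,P in(("lifter",(.548,.167,1.51)),("reader",(.5,-.451,0)),("lifter_mat",(.5455,.118,1.5)),("reader_mat",(.52,-.451,-.04))):
        d=ctrl.cut_out(n,o)[:1]
        for x in d: print(n,o,round(x["score"],2),fit(o,[x["pixels"]],[k],P))
E
python3 tray.py yellow .553 -.098 0.04 .030;python3 tray.py green .46 -.1 0.04 .03
```

```text
pos [ 0.4058 -0.4465  0.1491] yaw_y -91.97 tilt [-1.e-04 -2.e-04 -1.e+00] t 53.2333 F [-0.2  0.4  0.4] w 0.0941 gf 0.0
shares [0.494 0.006 0.858] rz 0.0002
top lifter 0.93 (array([0.5497, 0.1676, 1.4785]), np.float64(0.888))
top reader 0.61 (array([ 0.5231, -0.4377, -0.0455]), np.float64(0.864))
top reader_mat 0.94 (array([ 0.5167, -0.4512, -0.0078]), np.float64(0.575))
scene lifter 0.91 (array([0.5555, 0.1671, 1.4838]), np.float64(0.887))
scene reader 0.77 (array([ 0.5301, -0.4379,  0.0435]), np.float64(0.748))
scene lifter_mat 0.62 (array([0.5506, 0.1187, 1.5132]), np.float64(0.647))
scene reader_mat 0.85 (array([ 0.5206, -0.4513, -0.0378]), np.float64(0.453))
top 726 (array([ 0.5497, -0.1003,  0.0554]), np.float64(0.963))
scene 713 (array([ 0.5531, -0.0988,  0.0874]), np.float64(0.938))
top 45 (array([ 0.5126, -0.1227,  0.5631]), np.float64(0.062))
scene 558 (array([ 0.4586, -0.105 ,  0.0194]), np.float64(0.937))
```

drive_tool:
  moves:
    - {"tx":0.1,"ty":-0.02,"tz":0,"rx":0,"ry":0,"rz":0}
    - {"tx":0.25,"ty":-0.04,"tz":0,"rx":0,"ry":0,"rz":0}
    - {"tx":0.4,"ty":-0.06,"tz":0,"rx":0,"ry":0,"rz":0}
    - {"tx":0.52,"ty":-0.065,"tz":0,"rx":0,"ry":0,"rz":0}
    - {"tx":0.6,"ty":-0.065,"tz":0,"rx":0,"ry":0,"rz":0}

```text
time_s: 54.35
position: [0.5274, -0.4372, 0.149]
tool_rot: [1.0, -0.017, 0.0, -0.0]
wrist_force: [-0.4, 0.1, -0.8]
grip_width: 0.0941
grip_force: 0.0
```

drive_tool:
  moves:
    - {"tx":0,"ty":0,"tz":0.05,"rx":0,"ry":0,"rz":0}
    - {"tx":0,"ty":0,"tz":0.15,"rx":0,"ry":0,"rz":0}
    - {"tx":0,"ty":0,"tz":0.3,"rx":0,"ry":0,"rz":0}
    - {"tx":0,"ty":0,"tz":0.44,"rx":0,"ry":0,"rz":0}
    - {"tx":0,"ty":0,"tz":0.5,"rx":0,"ry":0,"rz":0}

```text
time_s: 54.77
position: [0.5234, -0.4368, 0.0448]
tool_rot: [1.0, -0.018, -0.002, -0.002]
wrist_force: [-0.6, 0.3, -0.4]
grip_width: 0.0938
grip_force: 0.0
```

```bash
python3 go.py .527 -.4377 -.0225 -92.0; python3 - <<'E'
from fit import *
neck=np.vstack([box(35,45,-12,12,10,34),box(54,60,-12,12,40,80)])
M["reader"]=[box(-55,55,-16,16,0,34),box(54,116,-28,28,42,91),box(28,94,-32,32,0,6),neck]
k=cam("scene")
x=ctrl.cut_out("scene","reader")[0]; print(round(x["score"],2),fit("reader",[x["pixels"]],[k],(.525,-.438,0)))
E
```

```text
pos [ 0.5234 -0.4368  0.0448] yaw_y -92.03 tilt [-0.0041 -0.0034 -1.    ] t 54.7667 F [-0.6  0.3 -0.4] w 0.0938 gf 0.0
shares [0.019 0.005 0.337] rz -0.0002
0.87 (array([ 0.5323, -0.4359,  0.002 ]), np.float64(0.803))
```

drive_tool:
  moves:
    - {"tx":0,"ty":0,"tz":0.08,"rx":0,"ry":0,"rz":0}
    - {"tx":0,"ty":0,"tz":0.16,"rx":0,"ry":0,"rz":0}
    - {"tx":0,"ty":0,"tz":0.24,"rx":0,"ry":0,"rz":0}
    - {"tx":0,"ty":0,"tz":0.31,"rx":0,"ry":0,"rz":0}
    - {"tx":0,"ty":0,"tz":0.345,"rx":0,"ry":0,"rz":0}

```text
time_s: 55.28
position: [0.5253, -0.438, -0.0201]
tool_rot: [1.0, -0.018, -0.0, -0.0]
wrist_force: [0.1, 0.1, -0.9]
grip_width: 0.0938
grip_force: 0.0
```

drive_tool:
  moves:
    - {"tx":0,"ty":0,"tz":0,"rx":0,"ry":0,"rz":0}
    - {"tx":0,"ty":0,"tz":0,"rx":0,"ry":0,"rz":0}
    - {"tx":0,"ty":0,"tz":0,"rx":0,"ry":0,"rz":0}
    - {"tx":0,"ty":0,"tz":0,"rx":0,"ry":0,"rz":0}
    - {"tx":0,"ty":0,"tz":0,"rx":0,"ry":0,"rz":0}
  jaw: -1
  squeeze: 40

```text
time_s: 55.7
position: [0.5257, -0.4382, -0.0188]
tool_rot: [1.0, -0.018, 0.0, 0.0]
wrist_force: [-0.4, 1.0, -0.4]
grip_width: 0.0639
grip_force: 0.0
```

drive_tool:
  moves:
    - {"tx":0,"ty":0,"tz":0,"rx":0,"ry":0,"rz":0}
    - {"tx":0,"ty":0,"tz":0,"rx":0,"ry":0,"rz":0}
    - {"tx":0,"ty":0,"tz":0,"rx":0,"ry":0,"rz":0}
    - {"tx":0,"ty":0,"tz":0,"rx":0,"ry":0,"rz":0}
    - {"tx":0,"ty":0,"tz":0,"rx":0,"ry":0,"rz":0}

```text
time_s: 56.12
position: [0.5254, -0.4379, -0.0197]
tool_rot: [1.0, -0.018, 0.0, 0.0]
wrist_force: [-0.1, 0.8, 0.9]
grip_width: 0.0315
grip_force: 40.0
```

drive_tool:
  moves:
    - {"tx":0,"ty":0,"tz":0,"rx":0,"ry":0,"rz":0}
    - {"tx":0,"ty":0,"tz":0,"rx":0,"ry":0,"rz":0}
    - {"tx":0,"ty":0,"tz":0,"rx":0,"ry":0,"rz":0}
    - {"tx":0,"ty":0,"tz":0,"rx":0,"ry":0,"rz":0}
    - {"tx":0,"ty":0,"tz":0,"rx":0,"ry":0,"rz":0}

```text
time_s: 56.53
position: [0.5254, -0.4379, -0.0198]
tool_rot: [1.0, -0.018, -0.0, 0.0]
wrist_force: [0.1, -0.3, 0.1]
grip_width: 0.0319
grip_force: 40.0
```

```bash
python3 go.py .527 -.4377 -.0225 -92.0
```

```text
pos [ 0.5254 -0.4379 -0.0198] yaw_y -92.02 tilt [-0.  0. -1.] t 56.5333 F [ 0.1 -0.3  0.1] w 0.0319 gf 40.0
shares [ 0.008 -0.001  0.014] rz -0.0001
```

drive_tool:
  moves:
    - {"tx":0,"ty":0,"tz":-0.02,"rx":0,"ry":0,"rz":0}
    - {"tx":0,"ty":0,"tz":-0.05,"rx":0,"ry":0,"rz":0}
    - {"tx":-0.04,"ty":0.02,"tz":-0.05,"rx":0,"ry":0,"rz":0}
    - {"tx":-0.08,"ty":0.045,"tz":-0.05,"rx":0,"ry":0,"rz":0}
    - {"tx":-0.12,"ty":0.07,"tz":-0.05,"rx":0,"ry":0,"rz":0}

```text
time_s: 56.95
position: [0.4998, -0.4515, -0.0098]
tool_rot: [1.0, -0.018, -0.0, -0.0]
wrist_force: [0.3, 0.9, -2.0]
grip_width: 0.0314
grip_force: 40.0
```

drive_tool:
  moves:
    - {"tx":0,"ty":0,"tz":0,"rx":0,"ry":0,"rz":0}
    - {"tx":0,"ty":0,"tz":0.015,"rx":0,"ry":0,"rz":0}
    - {"tx":0,"ty":0,"tz":0.03,"rx":0,"ry":0,"rz":0}
    - {"tx":0,"ty":0,"tz":0.04,"rx":0,"ry":0,"rz":0}
    - {"tx":0,"ty":0,"tz":0.05,"rx":0,"ry":0,"rz":0}

```text
time_s: 57.37
position: [0.5011, -0.4508, -0.0198]
tool_rot: [1.0, -0.017, -0.0, -0.0]
wrist_force: [-10.4, 10.4, 26.6]
grip_width: 0.0314
grip_force: 40.0
```

drive_tool:
  moves:
    - {"tx":0,"ty":0,"tz":0,"rx":0,"ry":0,"rz":0}
    - {"tx":0,"ty":0,"tz":0,"rx":0,"ry":0,"rz":0}
    - {"tx":0,"ty":0,"tz":0,"rx":0,"ry":0,"rz":0}
    - {"tx":0,"ty":0,"tz":0,"rx":0,"ry":0,"rz":0}
    - {"tx":0,"ty":0,"tz":0,"rx":0,"ry":0,"rz":0}

```text
time_s: 57.78
position: [0.5011, -0.451, -0.0198]
tool_rot: [1.0, -0.018, 0.0, 0.0]
wrist_force: [1.8, 0.4, -0.7]
grip_width: 0.0315
grip_force: 40.0
```

drive_tool:
  moves:
    - {"tx":0,"ty":0,"tz":0,"rx":0,"ry":0,"rz":0}
    - {"tx":0,"ty":0,"tz":0,"rx":0,"ry":0,"rz":0}
    - {"tx":0,"ty":0,"tz":0,"rx":0,"ry":0,"rz":0}
    - {"tx":0,"ty":0,"tz":0,"rx":0,"ry":0,"rz":0}
    - {"tx":0,"ty":0,"tz":0,"rx":0,"ry":0,"rz":0}
  jaw: 1

```text
time_s: 58.2
position: [0.5009, -0.4512, -0.0197]
tool_rot: [1.0, -0.018, 0.0, 0.0]
wrist_force: [-0.5, -0.2, -0.2]
grip_width: 0.0619
grip_force: 0.0
```

drive_tool:
  moves:
    - {"tx":0,"ty":0,"tz":0,"rx":0,"ry":0,"rz":0}
    - {"tx":0,"ty":0,"tz":0,"rx":0,"ry":0,"rz":0}
    - {"tx":0,"ty":0,"tz":0,"rx":0,"ry":0,"rz":0}
    - {"tx":0,"ty":0,"tz":0,"rx":0,"ry":0,"rz":0}
    - {"tx":0,"ty":0,"tz":0,"rx":0,"ry":0,"rz":0}

```text
time_s: 58.62
position: [0.5009, -0.4511, -0.0197]
tool_rot: [1.0, -0.018, -0.0, 0.0]
wrist_force: [-0.0, -0.1, 1.1]
grip_width: 0.0928
grip_force: 0.0
```

drive_tool:
  moves:
    - {"tx":0,"ty":0,"tz":-0.05,"rx":0,"ry":0,"rz":0}
    - {"tx":0,"ty":0,"tz":-0.15,"rx":0,"ry":0,"rz":0}
    - {"tx":0,"ty":0,"tz":-0.3,"rx":0,"ry":0,"rz":0}
    - {"tx":0,"ty":0,"tz":-0.48,"rx":0,"ry":0,"rz":0}
    - {"tx":0,"ty":0,"tz":-0.66,"rx":0,"ry":0,"rz":0}

```text
time_s: 59.03
position: [0.5006, -0.4508, 0.1143]
tool_rot: [1.0, -0.018, -0.0, -0.0]
wrist_force: [-0.5, -0.4, 0.9]
grip_width: 0.0942
grip_force: 0.0
```

drive_tool:
  moves:
    - {"tx":0,"ty":0,"tz":-0.1,"rx":0,"ry":0,"rz":0}
    - {"tx":-0.1,"ty":0,"tz":-0.2,"rx":0,"ry":0,"rz":0}
    - {"tx":-0.25,"ty":0,"tz":-0.2,"rx":0,"ry":0,"rz":0}
    - {"tx":-0.4,"ty":0,"tz":-0.2,"rx":0,"ry":0,"rz":0}
    - {"tx":-0.5,"ty":0,"tz":-0.2,"rx":0,"ry":0,"rz":0}

```text
time_s: 59.45
position: [0.399, -0.4474, 0.1535]
tool_rot: [1.0, -0.018, 0.0, 0.0]
wrist_force: [0.2, -0.2, 0.3]
grip_width: 0.0942
grip_force: 0.0
```

drive_tool:
  moves:
    - {"tx":0,"ty":0,"tz":0,"rx":0,"ry":0,"rz":0}
    - {"tx":0,"ty":0,"tz":0,"rx":0,"ry":0,"rz":0}
    - {"tx":0,"ty":0,"tz":0,"rx":0,"ry":0,"rz":0}
    - {"tx":0,"ty":0,"tz":0,"rx":0,"ry":0,"rz":0}
    - {"tx":0,"ty":0,"tz":0,"rx":0,"ry":0,"rz":0}

```text
time_s: 59.87
position: [0.4017, -0.4474, 0.1521]
tool_rot: [1.0, -0.017, -0.0, -0.0]
wrist_force: [0.9, 0.3, 0.0]
grip_width: 0.0941
grip_force: 0.0
```

```bash
cat > chk.py <<'E'
from fit import *
neck=np.vstack([box(35,45,-12,12,10,34),box(54,60,-12,12,40,80)])
M["reader"]=[box(-55,55,-16,16,0,34),box(54,116,-28,28,42,91),box(28,94,-32,32,0,6),neck]
for n in("top","scene"):
    k=cam(n)
    for o,P in(("lifter",(.55,.167,1.49)),("reader",(.505,-.451,0))):
        for x in ctrl.cut_out(n,o)[:1]: print(n,o,round(x["score"],2),x["extent"],fit(o,[x["pixels"]],[k],P))
    for o in("stain_bottle","tube_rack","beaker"): print([x["extent"] for x in ctrl.cut_out(n,o)[:1]])
E
python3 chk.py; python3 go.py .5 -.45 .1;python3 tray.py yellow .553 -.098 0.04 .030;python3 tray.py green .46 -.1 0.04 .03
```

```text
top lifter 0.6 [213.3, 220.2, 59.7, 17.3] (array([0.5496, 0.1669, 1.4793]), np.float64(0.909))
top reader 0.79 [402.4, 204.1, 22.5, 52.0] (array([ 0.5023, -0.4516, -0.015 ]), np.float64(0.836))
[[296.7, 150.8, 19.2, 24.3]]
[[128.8, 182.7, 22.9, 41.2]]
[[121.9, 246.6, 30.2, 24.9]]
scene lifter 0.84 [269.8, 195.2, 61.1, 21.3] (array([0.5512, 0.1676, 1.513 ]), np.float64(0.714))
scene reader 0.62 [103.2, 195.4, 22.1, 39.6] (array([ 0.5066, -0.4502,  0.0137]), np.float64(0.805))
[[222.1, 245.7, 18.9, 37.0]]
[[395.9, 186.3, 34.5, 51.1]]
[[380.5, 159.7, 28.0, 29.9]]
pos [ 0.4009 -0.4476  0.1523] yaw_y -92.02 tilt [ 0.  0. -1.] t 60.4667 F [ 0.1 -0.1  0. ] w 0.0939 gf 0.0
shares [ 0.495 -0.005  0.261] rz None
top 726 (array([ 0.5497, -0.1003,  0.0554]), np.float64(0.963))
scene 713 (array([ 0.5531, -0.0988,  0.0874]), np.float64(0.938))
top 45 (array([ 0.5126, -0.1227,  0.5631]), np.float64(0.062))
scene 562 (array([ 0.4583, -0.105 ,  0.0352]), np.float64(0.938))
```

```bash
python3 -c "
from cell import ctrl
print(ctrl.finish_job())"
```

```text
the job is handed in; nothing more can be done
None
```

The job is handed in, but the hand-in returned no verdict. By my camera checks, both trays present (yellow and green; no red) sit within a few mm of their own deck-bay centres. I held the reader on the label for about 2.5 s from an estimated 10 cm. It was later found shifted about 3 cm on its mat, so I re-placed it. Lifter and reader now lie centred on their mats, and the bottle, tube rack and beaker show no clear movement.

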